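# Sort a mixed handful of mould parts into their trays

## Robot

A 6-joint arm with a two-finger parallel gripper is mounted at the origin on the work surface; the furniture and walls round the work are solid. World frame = base frame: x ahead of the robot, y to its left, z up, the work surface at z = 0. Lengths are in mm, angles in degrees, forces in N, time in s.
With the tool pointing down it reaches from about 375 to 900 mm from the base axis. Payload 3.1 kg.
Tool frame: the origin (TCP) lies at the very end of the fingers, on their centre line; the grasp point (between the pads) lies 19 mm behind it; z points along the fingers, y is the line along which they close (so a half turn about z gives the same grasp; the last joint's range is limited). The gripper opens to 85 mm and grips with 20 to 120 N. Pads are 22 mm wide; open, the fingers measure 114 mm over their backs; the gripper's body (76 mm by 85 mm) begins 54 mm behind the grasp point. The pads swing forward as they close: fully open they stand 13 mm farther back than shut.
Start: joints at [66.263, 30.224, 82.088, -0, 67.689, -10.227], TCP at [145.973, 607.691, 231.31] pointing down, gripper open.
Joint ranges: [-176.69, 176.69], [-43.24, 126.21], [12.49, 139.97], [-82, 262], [0, 151.66], [-163.58, 163.58]. Speed limits (degrees/s): [159.86, 159.86, 180, 180, 180, 180].

## Interface

Orientations are given as a 3x3 rotation matrix whose columns are the frame's x, y, z axes.
In Python, from station import readout, cams, hand_in gives the robot as it stands. The module is installed in compiled form; this text tells all that it offers.
- The arm moves only by the tool arm_command, never from a script. Its argument "rows" is a list of rows, each a list of 3 entries, a list of its own where there are three numbers: the finger opening in cm, from 0 to 8.54, then the shift along the world's x, y, z in cm, then the turn about the world's z in rad. In form: [[hand, [x, y, z], spin], ...]. A call has 1 to 5 rows; each row shifts and turns the commanded pose from where the row before left it; what a row does not reach is not made up. A row lasts 1/12 s, in which the tool goes at most 41.7 mm and 7.16 degrees, less where a joint would pass 70% of its speed; a pose out of reach is approached as far as the arm can. A call with a gripper value outside its range is refused whole. The fingers move at their own pace and stop on an object; "newtons" is the grip in N (left out, the last holds). Time passes only in rows, so rows that do not move let the fingers close. It gives the time, the measured TCP pose, the force, the opening and the grip force at its end, in the units of the state.
- readout.observe(): the state, without advancing time (a new reading comes with each control period).
- cams.get_image(name): name is "scene" or "side" or "wrist"; returns a dict with "image" (384x512x3 uint8, red, green, blue), "vertical_fov" (degrees; the focal length in pixels is half the picture's height over the tangent of half this angle, whatever the lens; pixels are square), "cx", "cy" (the principal point, pixels), "distortion" ([k1, k2, p1, p2, k3] as OpenCV has them; the pictures are not rectified), "camera_from_world" (4x4, takes a point from world to camera coordinates); the wrist camera has in their place "tool_from_camera" (4x4, takes a point from camera to tool coordinates, whose origin is the TCP and whose axes are the flange's). Camera axes: x right, y down, z forward; pixel columns grow to the right and rows downward; lengths in mm; the calibration is good to about 2 mm. A picture is of the moment at which its call begins: read the wrist's pose just before it. There is no depth.
- hand_in(): hands the job in; it is judged then, once.
The state is a dict: "t": time; "joint_positions": joint angles; "dq": joint speeds; "effort": joint torques, N m; "tcp_pos": TCP position; "tcp_rot": TCP orientation; "wrist_force": force on the tool from outside, world axes, zero at the start; "torque": the same for the moment, N m; "grip_width": finger opening in mm; "finger_force": force on a finger pad.
Only numpy, scipy, OpenCV 4.12 (cv2) and the standard library are available. Lean on these libraries where they do the work, as an engineer would, in place of code of your own. Each camera call takes 0.05 s, during which the arm holds its last target. There are 200 camera calls.

## Task

Sort the loose mould parts on the right of the bench: the two copper electrodes go into the two-bay aluminium tray, one to each bay; the two brass-coloured bushes into the plate with two round wells, one to each well; and the black cap screw into the small round dish. Leave every part standing upright on its base (the screw on its head), flat on the floor of its bay, well or dish.

Things in the scene. Friction and masses are not known exactly. Their poses are not given: they have to be found in the camera images.
- blade_electrode: copper sinking electrode with one blade, 31 x 30 x 36 high. Origin at the centre of its underside, z up. Square base 30 x 30 x 14; on it one upright blade, 10 wide (along its x) and 24 long (along its y), from 14 to 36 above the underside. 0.14 kg.
- rib_electrode: copper sinking electrode with three parallel ribs, 31 x 30 x 40 high. Origin at the centre of its underside, z up. Square base 30 x 30 x 14; on it three upright ribs, each 24 long (along its x), spread over 20 across (along its y), from 14 to 40 above the underside. It can be pinched by the rib ends (24 apart along x) or over the outer ribs (20 apart along y). 0.14 kg.
- flanged_bush: brass-coloured sprue bush, round, standing on its flange: flange diameter 33, 15 high; above it a neck of diameter 20 up to 30. Origin at the centre of its underside, z up. 0.05 kg.
- plain_bush: brass-coloured plain guide bush: a short round sleeve, diameter 28, 24 high, hole in the top. Origin at the centre of its underside, z up. 0.06 kg.
- cap_screw: black socket cap screw standing on its head: head diameter 16, 10 high, above it the threaded shank of diameter 10 up to 36. Origin at the centre of its underside (the head), z up. 0.03 kg. Not to be confused with the black loupe (a cup 34 across, 32 high) that stands among the parts beside a stone stick 13 high; neither belongs to the job.
- electrode_tray: fixed open aluminium tray, 120 (its x) x 74 (its y) x 12 high, with a 10 wide lifting lip at each x end just below rim height; a cross wall parts it into two bays, each 54 (x) by 66 (y) inside. Walls 4 thick, inner floor 4 above the bench. Origin at the centre of its underside; the bay centres lie at x = -29 and x = +29, y = 0 in its frame.
- bush_plate: fixed grey plastic plate, 132 (its x) x 74 (its y) x 12 high, with two round wells of diameter 54, 8 deep (well floor 4 above the bench). Origin at the centre of its underside; the well centres lie at x = -33 and x = +33, y = 0 in its frame.
- screw_dish: fixed small round steel dish, 60 in outer diameter and 14 high, mouth about 54 inside and floor about 46, inner floor 4 above the bench. Origin at the centre of its underside.
Things that resemble listed ones, but are neither listed nor needed, are in the scene too. Leave any green or purple look-alike of the plain_bush alone.

How it is judged:
By the outcome, as a careful person would: the job done as asked, in the order asked, and still so for the second after the job is handed in, with the robot touching nothing.
It also fails if it takes over 131 s, if anything falls off the work surface, if the arm or the gripper's body presses on something with over 40 N, if the wrist force passes 120 N, or if a joint passes its speed limit or range.

## Working session

There is one attempt and no reset: what is moved stays moved. The work goes in short steps, Python scripts to look and compute and a tool call to move; the robot and the scene stay as the last step left them, time stands still between calls to the robot, and variables do not carry over. Pictures are saved under pics/ and viewed, at most 14 in all, crops included, and the job is handed in when it is done.

Besides the shell and the picture viewer there is one more tool, called as name(argument=value, ...), one argument or row to a line, values as JSON. arm_command: Moves the arm, as the interface text tells. Its arguments: {"type":"object","properties":{"rows":{"type":"array"},"newtons":{"type":"number"}},"required":["rows"]}

```bash
mkdir -p pics; cat > h.py <<'E'
import numpy as np, cv2, pickle
from station import readout, cams, hand_in
def snap(name, tag):
    s=readout.observe(); d=cams.get_image(name); d=dict(d)
    if 'camera_from_world' in d: T=np.linalg.inv(np.array(d['camera_from_world']))
    else:
        W=np.eye(4); W[:3,:3]=np.array(s['tcp_rot']); W[:3,3]=s['tcp_pos']; T=W@np.array(d['tool_from_camera'])
    f=192/np.tan(np.radians(d['vertical_fov'])/2)
    K=np.array([[f,0,d['cx']],[0,f,d['cy']],[0,0,1]])
    o=dict(im=np.array(d['image']),K=K,D=np.array(d['distortion'],float),T=T,s=s)
    pickle.dump(o,open(f'pics/{tag}.pkl','wb')); cv2.imwrite(f'pics/{tag}.png',o['im'][:,:,::-1]); return o
def load(tag): return pickle.load(open(f'pics/{tag}.pkl','rb'))
def ray(o,uv):
    p=cv2.undistortPoints(np.array(uv,float).reshape(-1,1,2),o['K'],o['D']).reshape(-1,2)
    d=np.c_[p,np.ones(len(p))]@o['T'][:3,:3].T
    return o['T'][:3,3],d/np.linalg.norm(d,axis=1,keepdims=True)
def plane(o,uv,z):
    c,d=ray(o,uv); return c+d*((z-c[2])/d[:,2])[:,None]
def tri(o1,u1,o2,u2):
    c1,d1=ray(o1,u1);c2,d2=ray(o2,u2);out=[]
    for a,b in zip(d1,d2):
        st=np.linalg.lstsq(np.c_[a,-b],c2-c1,rcond=None)[0]; p=c1+a*st[0];q=c2+b*st[1]
        out.append(np.r_[(p+q)/2,np.linalg.norm(p-q)])
    return np.array(out)
def proj(o,P):
    Ti=np.linalg.inv(o['T']); r,_=cv2.Rodrigues(Ti[:3,:3])
    return cv2.projectPoints(np.array(P,float).reshape(-1,1,3),r,Ti[:3,3],o['K'],o['D'])[0].reshape(-1,2)
E
python3 - <<'E'
from h import *
np.set_printoptions(precision=1,suppress=True)
a=snap('scene','scene0');b=snap('side','side0');w=snap('wrist','wrist0')
for o in(a,b,w): print(o['T'],o['K'][0,0])
print(w['s']['tcp_rot'],w['s']['tcp_pos'])
for t,o in (('scene',a),('side',b)): cv2.imwrite(f'pics/{t}_big.png',cv2.resize(o['im'][:,:,::-1],(800,600),interpolation=cv2.INTER_CUBIC))
E
```

```text
[[   0.8   -0.4    0.4  -64.6]
 [  -0.6   -0.5    0.6 -823. ]
 [   0.    -0.8   -0.6  798.1]
 [   0.     0.     0.     1. ]] 421.24488490278964
[[   1.    -0.1    0.1  349.2]
 [  -0.1   -0.4    0.9 -967.4]
 [  -0.    -0.9   -0.4  417.6]
 [   0.     0.     0.     1. ]] 351.9378322052045
[[  0.2   0.9   0.3  67.9]
 [  1.   -0.2  -0.1 626.4]
 [ -0.    0.3  -0.9 374.4]
 [  0.    0.    0.    1. ]] 341.37546417631495
[[-1.   0.2 -0. ]
 [ 0.2  1.  -0. ]
 [ 0.  -0.  -1. ]] [145.7 607.1 230.4]
```

View pics/scene_big.png

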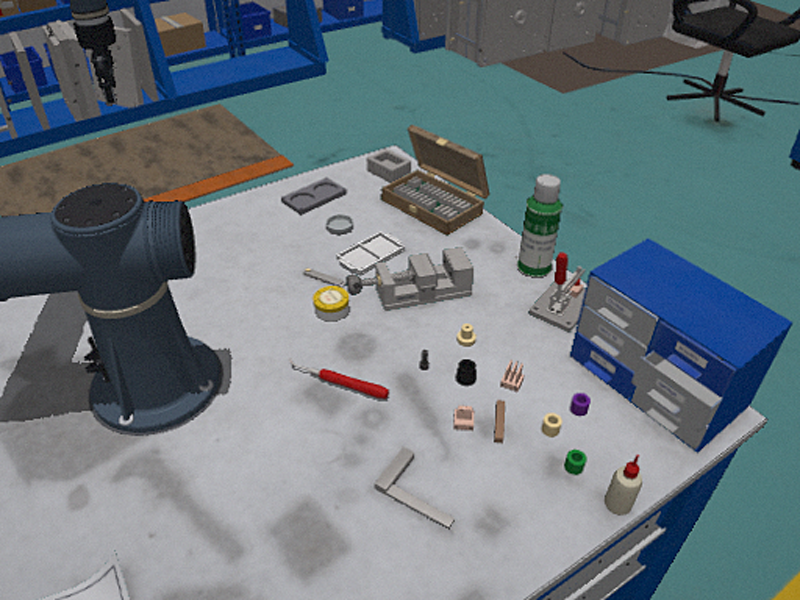

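View pics/side_big.png

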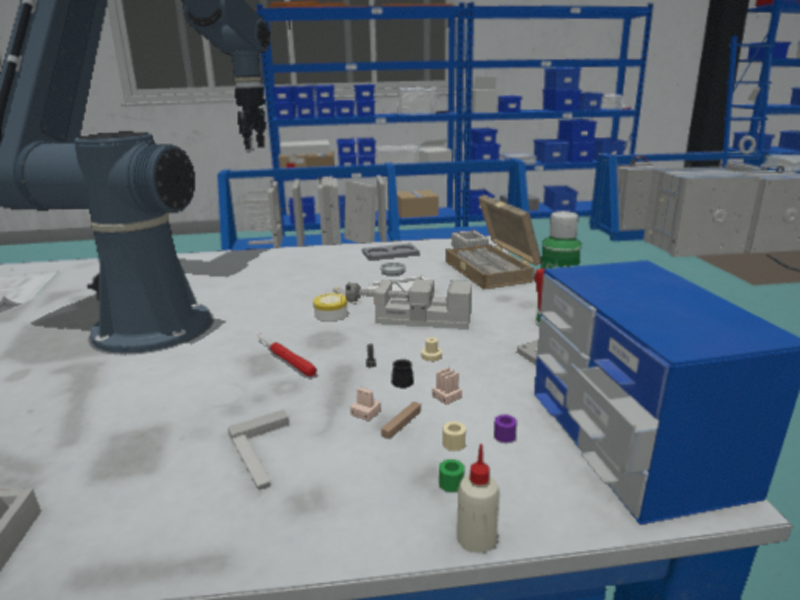

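View pics/wrist0.png

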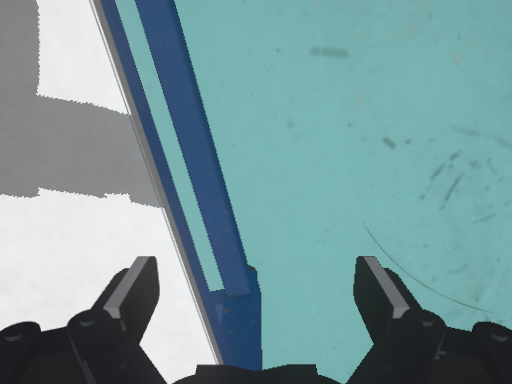

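Scene view (800x600 px): blade electrode (463,417), rib electrode (513,375), flanged bush (466,335), plain bush (552,424; purple (580,403) and green (575,461) are look-alikes), screw (424,358), loupe (466,372), stick (500,420), tray (370,252), dish (340,224), bush plate (314,195). The side view shows the same parts at (366,403), (447,386), (431,349), (454,436) and (370,355), with the tray partly behind the vice.

```bash
python3 - <<'E'
from h import *
np.set_printoptions(precision=1,suppress=True)
a=load('scene0');b=load('side0');k=512/800
P={'blade':((463,417),(366,403)),'rib':((513,375),(447,386)),'flb':((466,335),(431,349)),'plain':((552,424),(454,436)),'screw':((424,358),(370,355)),'loupe':((466,372),(402,373)),'stick':((500,420),(402,419)),'green':((575,461),(452,475)),'purple':((580,403),(506,428)),'dish':((340,224),(393,268)),'plate':((314,195),(391,251)),'bottleNozzle':((635,462),(481,452)),'yellow':((331,300),(330,305)),'viceL':((388,298),(380,318)),'viceRtop':((462,254),(455,290))}
for n,(u,v) in P.items(): print(n,tri(a,[np.array(u)*k],b,[np.array(v)*k])[0])
# tray corners and plate corners in scene (outer, rim)
for n,c in {'tray':[(337,257),(372,235),(405,241),(368,272)],'plate':[(281,195),(329,180),(347,186),(297,212)]}.items(): print(n,plane(a,np.array(c)*k,12))
E
```

```text
blade [ 374.6 -338.7   12.7    2.8]
rib [ 490.2 -318.9   17.9    1. ]
flb [ 488.7 -197.9   13.1    1.4]
plain [ 476.7 -426.3   13.2    1.3]
screw [ 391.6 -208.3   17.5    1.8]
loupe [ 433.1 -269.2   15.2    0.4]
stick [ 419.7 -372.6    7.     0.6]
green [ 459.1 -494.6   12.     0.1]
purple [ 543.7 -419.4   12.1    0.5]
dish [477.  226.2   7.7   0.1]
plate [487.7 366.6   5.    1.1]
bottleNozzle [ 464.7 -576.7  103.     4.4]
yellow [332.3   2.6  19.5   3.1]
viceL [425.4 -41.1   7.9  10.5]
viceRtop [560.3 -77.9  72.2  20.3]
tray [[411.4 121.4  12. ]
 [509.7 148.4  12. ]
 [555.3  93.2  12. ]
 [438.1  46.3  12. ]]
plate [[419.4 396.8  12. ]
 [542.7 395.7  12. ]
 [564.5 348.8  12. ]
 [418.2 312.9  12. ]]
```

arm_command(
  rows=[
    [8.5,[2.8,-2.8,0.8],0],
    [8.5,[2.8,-2.8,0.8],0],
    [8.5,[2.8,-2.8,0.8],0],
    [8.5,[2.8,-2.8,0.8],0],
    [8.5,[2.8,-2.8,0.8],0],
  ],
  newtons=40,
)

```text
t: 0.57
tcp_pos: [286.6, 466.2, 271.4]
tcp_rot: [[-0.973, 0.233, -0.0], [0.233, 0.973, -0.001], [0.0, -0.001, -1.0]]
wrist_force: [1.3, 0.1, -0.7]
grip_width: 85.1
finger_force: 0.0
```

arm_command(
  rows=[
    [8.5,[2.8,-2.8,0.8],0],
    [8.5,[2.8,-2.8,0.8],0],
    [8.5,[2.8,-2.8,0.8],0],
    [8.5,[2.8,-2.8,0.8],0],
    [8.5,[0,0,0],0],
  ],
)

```text
t: 0.98
tcp_pos: [404.0, 351.7, 304.9]
tcp_rot: [[-0.971, 0.24, 0.006], [0.24, 0.971, -0.001], [-0.006, 0.001, -1.0]]
wrist_force: [0.6, 1.2, 0.1]
grip_width: 85.3
finger_force: 0.0
```

```bash
python3 -c "
from h import *
o=snap('wrist','p1');print(o['s'])"
```

```text
{'t': 0.9833, 'joint_positions': array([ 29.19711265,  18.44751831,  89.70115318,  -0.21958221,
        71.55928814, -46.82587352]), 'dq': array([4.98598765, 0.35959539, 1.95772956, 5.32128384, 0.20534833,
       4.55550963]), 'effort': array([ -1.63968042, -35.1130271 , -18.19445193,  -0.28216702,
         0.18160553,  -0.36970496]), 'tcp_pos': array([404.02133527, 351.69301733, 304.85891041]), 'tcp_rot': array([[-9.70663250e-01,  2.40362446e-01,  6.22486086e-03],
       [ 2.40362900e-01,  9.70682855e-01, -6.86238051e-04],
       [-6.20731157e-03,  8.30119548e-04, -9.99980390e-01]]), 'wrist_force': array([0.62967754, 1.19107807, 0.12134137]), 'torque': array([-0.02496343,  0.09127327, -0.00773654]), 'finger_force': 0.0, 'grip_width': 85.30626972178814}
```

arm_command(
  rows=[
    [8.5,[0.5,-4,0],0],
    [8.5,[0.5,-4,0],0],
    [8.5,[0.5,-4,0],0],
    [8.5,[0.5,-4,0],0],
    [8.5,[0,0,0],0],
  ],
)

```text
t: 1.45
tcp_pos: [417.7, 191.0, 302.8]
tcp_rot: [[-0.971, 0.239, -0.002], [0.239, 0.971, -0.003], [0.001, -0.004, -1.0]]
wrist_force: [-0.3, 0.8, -0.4]
grip_width: 85.1
finger_force: 0.0
```

```bash
python3 -c "
from h import *
o=snap('wrist','p2');print(o['s']['tcp_pos'])
a=load('p1')['im'];cv2.imwrite('pics/p12.png',cv2.resize(np.vstack([a,o['im']])[:,:,::-1],(400,600)))"
```

```text
[417.66356035 191.02512569 302.75466571]
```

View pics/p12.png

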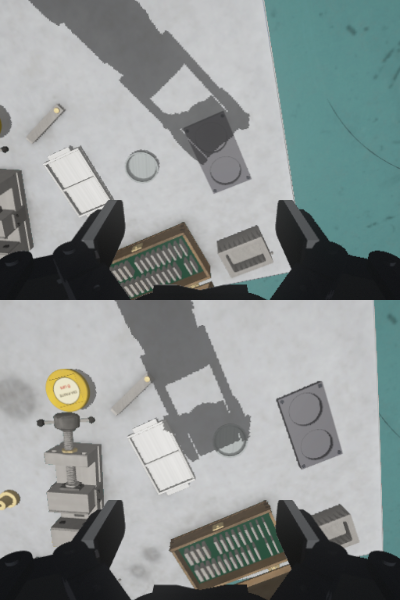

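Top half (p1): tray about (80,182), dish (142,165), plate (216,152). Bottom half (p2): tray (160,455), dish (231,440, in shadow), plate (309,424). The yellow tape and the vice lie left of the tray. I'll enlarge both to pick corners.

```bash
python3 -c "
from h import *
a=load('p1')['im'][130:290,40:340];b=load('p2')['im'][90:250,150:450]
cv2.imwrite('pics/p12z.png',cv2.resize(np.vstack([a,b])[:,:,::-1],(562,600),interpolation=cv2.INTER_CUBIC))"
```

```text
(no output)
```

View pics/p12z.png

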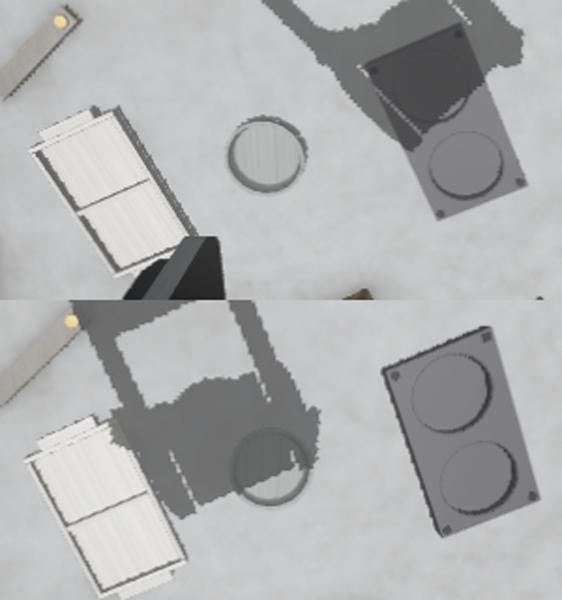

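arm_command(
  rows=[
    [8.5,[-0.3,-4.1,0],0],
    [8.5,[-0.3,-4.1,0],0],
    [8.5,[-0.3,-4.1,0],0],
    [8.5,[-0.3,-4.1,0],0],
    [8.5,[-0.3,-4.1,0],0],
  ],
)

```text
t: 1.92
tcp_pos: [402.5, -8.8, 303.2]
tcp_rot: [[-0.973, 0.23, 0.0], [0.23, 0.973, 0.001], [0.0, 0.001, -1.0]]
wrist_force: [1.0, -0.3, 0.1]
grip_width: 84.9
finger_force: 0.0
```

arm_command(
  rows=[
    [8.5,[-0.3,-4.1,0],0],
    [8.5,[-0.3,-4.1,0],0],
    [8.5,[-0.3,-4.1,0],0],
    [8.5,[-0.3,-4.1,0],0],
    [8.5,[0,0,0],0],
  ],
)

```text
t: 2.33
tcp_pos: [392.6, -179.1, 303.5]
tcp_rot: [[-0.971, 0.238, 0.002], [0.238, 0.971, -0.004], [-0.003, -0.004, -1.0]]
wrist_force: [0.3, -0.6, -0.2]
grip_width: 85.3
finger_force: 0.0
```

```bash
python3 -c "
from h import *
o=snap('wrist','q1');print(o['s']['tcp_pos'])"
```

```text
[ 392.56281586 -179.10502645  303.54424029]
```

arm_command(
  rows=[
    [8.5,[0,-4.1,0],0],
    [8.5,[0,-4.1,0],0],
    [8.5,[0,-4.1,0],0],
    [8.5,[0,0,0],0],
  ],
)

```text
t: 2.72
tcp_pos: [393.3, -301.1, 303.3]
tcp_rot: [[-0.972, 0.235, 0.002], [0.235, 0.972, -0.005], [-0.003, -0.004, -1.0]]
wrist_force: [0.2, 0.3, -0.1]
grip_width: 85.1
finger_force: 0.0
```

```bash
python3 -c "
from h import *
o=snap('wrist','q2');print(o['s']['tcp_pos'],o['s']['joint_positions'])
a=load('q1')['im'];cv2.imwrite('pics/q12.png',cv2.resize(np.vstack([a[:280],o['im'][:280]])[:,:,::-1],(548,600),interpolation=cv2.INTER_CUBIC))"
```

```text
[ 393.33975482 -301.13895786  303.34991976] [-5.03400912e+01  1.50629631e+01  9.50700179e+01 -7.92459303e-02
  6.95639303e+01 -1.26725096e+02]
```

View pics/q12.png

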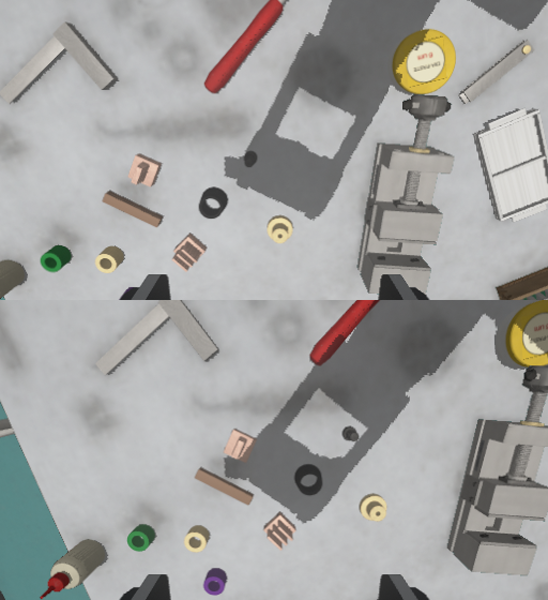

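The crop gives tray corners and divider, wells and dish rim. In q1 (top) blade (145,169), rib (189,251), flanged bush (280,229), plain bush (108,259; green at (56,258)), screw (250,158), loupe (213,202), stick (132,208). In q2 (bottom) blade (239,444), rib (281,530), flanged bush (373,507), plain bush (196,539), screw (350,434), with purple (214,581). Enlarging the parts to confirm identity and orientation.

```bash
python3 - <<'E'
from h import *
np.set_printoptions(precision=1,suppress=True)
p1=load('p1');p2=load('p2')
A=lambda x:np.array(x,float)/1.875+[40,130]
B=lambda x:(np.array(x,float)-[0,300])/1.875+[150,90]
n=['trayC','trayTL','trayBL','divL','divR','wellLow','wellTop','dish','dishTopEdge','dishBot']
u=[(114,196),(32,149),(116,277),(79,213),(149,180),(466,165),(429,86),(266,155),(266,118),(266,193)]
v=[(107,508),(27,460),(105,597),(67,524),(147,492),(478,479),(452,393),(270,467),(270,429),(270,506)]
for a,b,c,d in zip(n,tri(p1,A(u),p2,B(v)),plane(p1,A(u),12),plane(p2,B(v),12)): print(a,b,c[:2],d[:2])
q1=load('q1')['im'];q2=load('q2')['im']
a=q1[130:270,80:290];b=q2[100:240,168:378]
cv2.imwrite('pics/q12z.png',cv2.resize(np.vstack([a,b])[:,:,::-1],(450,600),interpolation=cv2.INTER_CUBIC))
E
```

```text
trayC [476.6 107.3  12.    1.6] [477.5 107.2] [475.8 107.2]
trayTL [427.5  62.4  11.9   0.6] [427.2  62.5] [427.8  62.4]
trayBL [538.9  88.6  22.8   0.6] [544.   81.5] [544.3  85.5]
divL [482.8  75.2  11.4   3.5] [484.4  75.5] [480.8  75.4]
divR [470.6 138.8  13.7   0.4] [471.4 137.9] [470.9 138.6]
wellLow [517.4 370.4  10.9   1. ] [516.4 370.4] [517.5 370.1]
wellTop [450.1 357.9  16.1   1. ] [450.8 357.7] [451.7 359.4]
dish [474.7 228.    8.    0.2] [473.2 229.3] [473.6 227.9]
dishTopEdge [449.7 234.2  -1.2   0.5] [445.8 238.2] [446.8 233.5]
dishBot [500.2 221.8  17.6   0.1] [502.6 219.8] [502.2 221.9]
```

View pics/q12z.png

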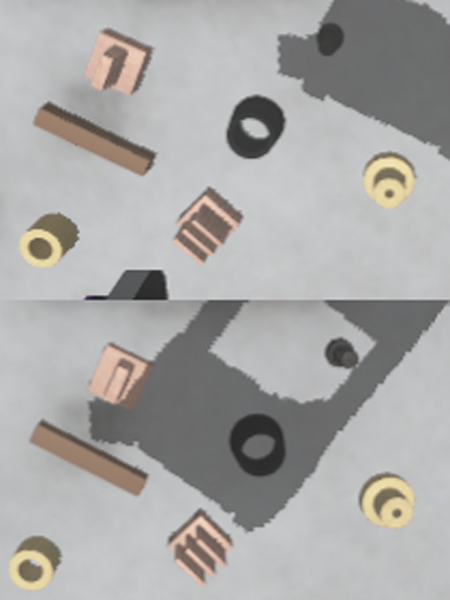

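```bash
python3 - <<'E'
from h import *
np.set_printoptions(precision=1,suppress=True)
q1=load('q1');q2=load('q2')
A=lambda x:np.array(x,float)/2.143+[80,130]
B=lambda x:(np.array(x,float)-[0,300])/2.143+[168,100]
n=['bl0','bl1','bl2','bl3','flbneck','flbflange','plain','screwtip','screwhead','loupe']
z=[14]*4+[30,15,24,36,0,32]
u=[(104,29),(153,45),(134,92),(88,73),(390,192),(391,180),(42,247),(331,38),(331,38),(252,135)]
v=[(107,344),(151,358),(134,405),(90,390),(398,512),(390,500),(32,569),(349,360),(337,350),(258,446)]
for a,h,b,i in zip(n,z,tri(q1,A(u),q2,B(v)),range(99)): print(a,b,plane(q1,A(u[i]),h)[0,:2],plane(q2,B(v[i]),h)[0,:2])
# rib strips ends in q2 at z=40
print(plane(q2,B([(171,548),(205,583),(181,532),(219,570),(200,522),(228,554)]),40)[:,:2], plane(q2,B([(200,510)]),14))
T=q2['T']; s=q2['s']; R=np.array(s['tcp_rot'])
for h in (40,80,120): # where a point under the TCP by h appears
  print(h,proj(q2,[np.array(s['tcp_pos'])-[0,0,h]]))
E
```

```text
bl0 [ 353.4 -343.1    4.2    0.5] [ 352.3 -339.1] [ 352.8 -341.8]
bl1 [ 370.  -320.5   -5.3    2. ] [ 368.6 -313.6] [ 366.7 -318.8]
bl2 [ 393.2 -336.2   10.4    2.2] [ 393.6 -334.8] [ 391.4 -335.7]
bl3 [ 376.4 -359.3   11.5    1. ] [ 375.5 -358.2] [ 376.5 -358.9]
flbneck [ 488.3 -195.7   32.     0.3] [ 489.1 -195.8] [ 489.4 -195.2]
flbflange [ 488.7 -194.9   10.7    0.8] [ 487.4 -194.6] [ 486.6 -195.8]
plain [ 475.3 -423.8   25.5    0. ] [ 475.9 -424.7] [ 475.9 -424.3]
screwtip [ 391.1 -207.4   22.5    4.8] [ 386.3 -205.7] [ 391.  -209.8]
screwhead [ 391.1 -209.7    1.3    2.5] [ 392.6 -209.8] [ 390.1 -209.5]
loupe [ 432.3 -269.    25.9    3.8] [ 432.6 -267.5] [ 428.7 -269.2]
[[ 476.1 -333.3]
 [ 503.4 -318.7]
 [ 467.5 -325. ]
 [ 496.9 -308.5]
 [ 464.  -312.5]
 [ 487.9 -300.8]] [[ 465.7 -312.7   14. ]]
40 [[256.1 223. ]]
80 [[256.4 199.8]]
120 [[256.6 182.9]]
```

Parts confirmed in the crop: blade with a single blade (q1 (120,60)), rib with three ribs (q1 (207,225)), stepped flanged bush (390,180), and plain ring bush that is brass, not green or purple (48,240). The screw is the thin black one (331,38), and the wide black ring at (252,130) is the loupe. Going to the blade.

arm_command(
  rows=[
    [3.5,[-0.4,-0.74,-3.6],-0.077],
    [3.5,[-0.4,-0.74,-3.6],-0.077],
    [3.5,[-0.4,-0.74,-3.6],-0.077],
    [3.5,[-0.4,-0.74,-3.6],-0.077],
    [3.5,[-0.4,-0.74,-3.6],-0.077],
  ],
)

```text
t: 3.18
tcp_pos: [372.1, -330.0, 122.1]
tcp_rot: [[-0.813, 0.582, 0.0], [0.582, 0.813, 0.001], [0.001, 0.001, -1.0]]
wrist_force: [1.0, -0.8, 0.6]
grip_width: 35.2
finger_force: 0.0
```

arm_command(
  rows=[
    [3.5,[0,0,0],0],
    [3.5,[0,0,0],0],
  ],
)

```text
t: 3.35
tcp_pos: [371.0, -329.7, 121.9]
tcp_rot: [[-0.816, 0.579, -0.003], [0.579, 0.816, 0.006], [0.006, 0.003, -1.0]]
wrist_force: [-0.3, -0.0, 0.9]
grip_width: 35.0
finger_force: 0.0
```

```bash
python3 - <<'E'
from h import *
o=snap('wrist','c1');s=o['s'];print(s['tcp_pos'],s['tcp_rot'],s['joint_positions'])
print(proj(o,[[373,-338,36],[373,-338,14]]))
cv2.imwrite('pics/c1z.png',cv2.resize(o['im'][110:290,136:376,::-1],(800,600),interpolation=cv2.INTER_CUBIC))
E
```

```text
[ 370.99117467 -329.67617989  121.90570089] [[-0.81556714  0.57865205 -0.00347011]
 [ 0.57862776  0.81556925  0.00605925]
 [ 0.00633631  0.00293382 -0.99997562]] [-5.45731247e+01  3.04799233e+01  1.05920172e+02  5.64752349e-02
  4.39980651e+01 -1.09258454e+02]
[[247.52742895 206.64135394]
 [248.12868893 196.78633849]]
```

View pics/c1z.png

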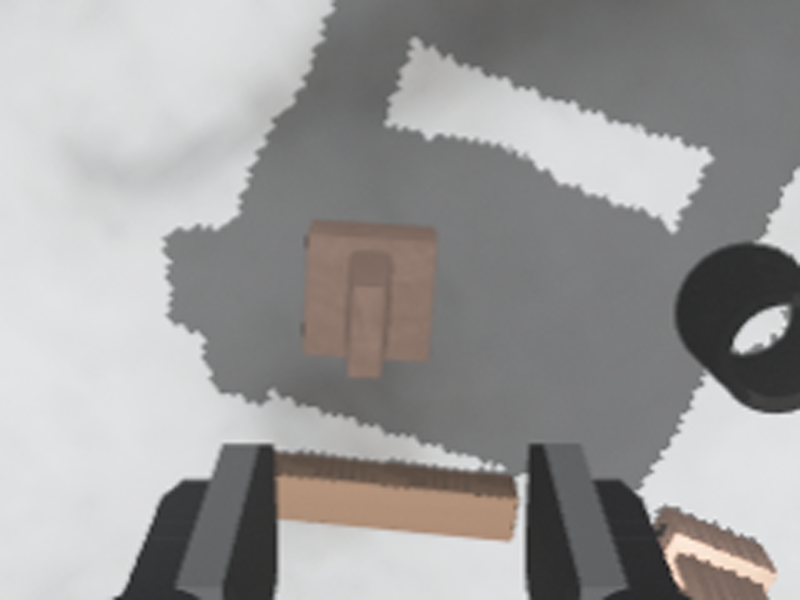

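Blade top face spans zoom (347-385, 285-376), centre (366,331). It is about 2.5° off the fingers' closing line, and the loupe and stick are clear.

```bash
python3 - <<'E'
from h import *
o=load('c1');Z=lambda p:np.array(p,float)/3.3333+[136,110]
print(plane(o,Z([(366,331),(350,285),(385,285),(347,376),(382,376)]),36))
print(plane(o,Z([(308,226),(437,230),(430,360),(303,355)]),14),plane(o,Z([(308,226),(437,230),(430,360),(303,355)]),14).mean(0))
E
```

```text
[[ 373.93720707 -340.21194282   36.        ]
 [ 363.45087528 -336.83736448   36.        ]
 [ 367.78236108 -330.74668275   36.        ]
 [ 380.06793567 -349.79494003   36.        ]
 [ 384.51635295 -343.54092965   36.        ]]
[[ 351.7561333  -341.3369871    14.        ]
 [ 369.74078291 -317.69419664   14.        ]
 [ 395.28330525 -337.48569962   14.        ]
 [ 376.65312255 -361.45749014   14.        ]] [ 373.358336   -339.49359337   14.        ]
```

arm_command(
  rows=[
    [3.5,[0.26,-1.0,-2.0],-0.04],
    [3.5,[0,0,-3.0],0],
    [3.5,[0,0,-3.0],0],
    [3.5,[0,0,-2.4],0],
    [3.5,[0,0,0],0],
  ],
  newtons=40,
)

```text
t: 3.82
tcp_pos: [374.1, -341.9, 18.9]
tcp_rot: [[-0.791, 0.612, -0.001], [0.612, 0.791, 0.002], [0.002, 0.001, -1.0]]
wrist_force: [0.0, 0.8, 0.6]
grip_width: 34.9
finger_force: 0.0
```

arm_command(
  rows=[
    [0.5,[0,0,0],0],
    [0.5,[0,0,0],0],
    [0.5,[0,0,0],0],
    [0.5,[0,0,0],0],
    [0.5,[0,0,0],0],
  ],
)

```text
t: 4.23
tcp_pos: [374.9, -344.4, 21.7]
tcp_rot: [[-0.789, 0.614, 0.003], [0.614, 0.789, -0.004], [-0.005, -0.001, -1.0]]
wrist_force: [2.0, 1.5, 8.5]
grip_width: 8.3
finger_force: 45.0
```

arm_command(
  rows=[
    [0.5,[0,0,2],0],
    [0.5,[0,0,3.8],0],
    [0.5,[0,0,3.8],0],
    [0.5,[0.2,1.5,2.5],0],
    [0.5,[0,0,0],0],
  ],
)

```text
t: 4.65
tcp_pos: [377.2, -328.7, 145.8]
tcp_rot: [[-0.79, 0.613, 0.006], [0.613, 0.79, -0.007], [-0.009, -0.002, -1.0]]
wrist_force: [0.3, -0.3, -1.0]
grip_width: 9.1
finger_force: 43.7
```

```bash
python3 - <<'E'
from h import *
o=snap('wrist','c2');s=o['s'];print(s['tcp_pos'],s['grip_width'],s['finger_force'])
b=snap('side','s2')
cv2.imwrite('pics/c2.png',np.hstack([o['im'][120:384,100:412],cv2.resize(b['im'][100:320,180:330],(312,458))[:264]])[:,:,::-1])
E
```

```text
[ 377.2032593  -328.74545284  145.84863837] 9.149909760334406 43.6924946308136
```

View pics/c2.png

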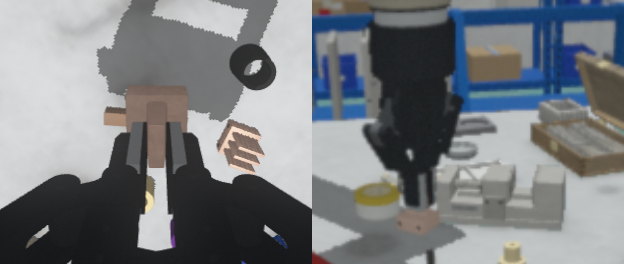

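The blade is gripped upright in both halves: it sits square between the fingers at (155,130), and in the side view it hangs level at (418,218). Carrying it to the near bay.

arm_command(
  rows=[
    [0.5,[0.68,3.9,0],0],
    [0.5,[0.68,3.9,0],0],
    [0.5,[0.68,3.9,0],0],
    [0.5,[0.68,3.9,0],0],
    [0.5,[0.68,3.9,0],0],
  ],
)

```text
t: 5.17
tcp_pos: [408.7, -131.7, 139.0]
tcp_rot: [[-0.789, 0.615, -0.002], [0.615, 0.789, 0.001], [0.003, -0.0, -1.0]]
wrist_force: [0.4, -0.1, -1.5]
grip_width: 8.8
finger_force: 43.6
```

arm_command(
  rows=[
    [0.5,[0.68,3.9,0],0],
    [0.5,[0.68,3.9,0],0],
    [0.5,[0.68,3.9,0],0],
    [0.5,[0.68,3.9,0],0],
    [0.5,[0.68,3.9,0],0],
  ],
)

```text
t: 5.58
tcp_pos: [442.8, 63.3, 139.0]
tcp_rot: [[-0.789, 0.614, -0.003], [0.614, 0.789, 0.0], [0.002, -0.002, -1.0]]
wrist_force: [1.4, -0.7, -1.5]
grip_width: 8.6
finger_force: 43.6
```

arm_command(
  rows=[
    [0.5,[0.68,3.9,0],0],
    [0.5,[0,0,0],0],
    [0.5,[0,0,0],0],
  ],
)

```text
t: 5.83
tcp_pos: [449.6, 102.5, 139.0]
tcp_rot: [[-0.793, 0.61, -0.002], [0.61, 0.793, -0.0], [0.002, -0.002, -1.0]]
wrist_force: [-0.1, 0.4, -0.8]
grip_width: 8.6
finger_force: 43.6
```

arm_command(
  rows=[
    [0.5,[0.2,-0.3,-3.8],0],
    [0.5,[0,0,-3.8],0],
    [0.5,[0,0,-2.4],0],
    [0.5,[0,0,-1.0],0],
    [0.5,[0,0,0],0],
  ],
)

```text
t: 6.25
tcp_pos: [450.5, 96.2, 27.8]
tcp_rot: [[-0.788, 0.616, -0.007], [0.616, 0.788, 0.0], [0.005, -0.004, -1.0]]
wrist_force: [-0.4, -0.5, -1.2]
grip_width: 8.6
finger_force: 43.6
```

arm_command(
  rows=[
    [0.5,[0,0,-0.2],0],
    [0.5,[0,0,-0.1],0],
    [0.5,[0,0,0],0],
  ],
)

```text
t: 6.5
tcp_pos: [453.3, 97.3, 28.4]
tcp_rot: [[-0.789, 0.614, 0.002], [0.614, 0.789, -0.0], [-0.002, 0.001, -1.0]]
wrist_force: [-0.1, -0.1, -1.8]
grip_width: 8.6
finger_force: 43.6
```

arm_command(
  rows=[
    [0.5,[0,0,-0.1],0],
    [0.5,[0,0,0],0],
    [0.5,[0,0,-0.1],0],
    [0.5,[0,0,0],0],
  ],
)

```text
t: 6.83
tcp_pos: [452.8, 97.8, 25.8]
tcp_rot: [[-0.79, 0.614, 0.001], [0.614, 0.79, -0.0], [-0.001, 0.001, -1.0]]
wrist_force: [-0.1, -0.8, 1.4]
grip_width: 8.3
finger_force: 44.0
```

arm_command(
  rows=[
    [0.5,[0,0,-0.1],0],
    [0.5,[0,0,0],0],
    [0.5,[0,0,0],0],
  ],
)

```text
t: 7.08
tcp_pos: [452.9, 97.9, 25.6]
tcp_rot: [[-0.79, 0.614, 0.002], [0.614, 0.79, 0.0], [-0.002, 0.001, -1.0]]
wrist_force: [-1.0, 0.7, 12.7]
grip_width: 8.7
finger_force: 45.3
```

arm_command(
  rows=[
    [0.5,[0,0,-0.1],0],
    [0.5,[0,0,0],0],
    [0.5,[0,0,0],0],
  ],
)

```text
t: 7.33
tcp_pos: [452.8, 97.9, 25.6]
tcp_rot: [[-0.79, 0.613, 0.003], [0.613, 0.79, -0.0], [-0.002, 0.002, -1.0]]
wrist_force: [-2.4, 1.2, 21.9]
grip_width: 8.8
finger_force: 46.6
```

arm_command(
  rows=[
    [0.5,[0,0,0.3],0],
    [2.5,[0,0,0],0],
    [2.5,[0,0,0],0],
    [2.5,[0,0,0.3],0],
    [2.5,[0,0,2],0],
  ],
)

```text
t: 7.75
tcp_pos: [450.6, 97.6, 47.4]
tcp_rot: [[-0.789, 0.614, -0.006], [0.614, 0.789, 0.0], [0.005, -0.004, -1.0]]
wrist_force: [0.3, 0.7, 0.2]
grip_width: 25.0
finger_force: 0.0
```

arm_command(
  rows=[
    [2.5,[0,0,4],0],
    [2.5,[0,0,4],0],
    [2.5,[0,0,3],0],
    [4.5,[0.29,-3.8,0],-0.04],
    [4.5,[0.29,-3.8,0],-0.04],
  ],
)

```text
t: 8.17
tcp_pos: [459.4, 22.3, 161.5]
tcp_rot: [[-0.74, 0.672, 0.005], [0.672, 0.74, -0.001], [-0.005, 0.003, -1.0]]
wrist_force: [0.7, 0.1, -0.6]
grip_width: 44.6
finger_force: 0.0
```

```bash
python3 - <<'E'
from h import *
o=snap('wrist','d1');print(o['s']['tcp_pos'],proj(o,[[449,101,40],[505,113,4]]))
E
```

```text
[459.39203404  22.29274777 161.47822733] [[322.95578028 105.71025688]
 [365.24688537 141.14439333]]
```

arm_command(
  rows=[
    [4.5,[0.29,-3.8,0],-0.04],
    [4.5,[0.29,-3.8,0],-0.04],
    [4.5,[0.29,-3.8,0],-0.04],
    [4.5,[0.29,-3.8,0],-0.04],
    [4.5,[0.29,-3.8,0],-0.04],
  ],
)

```text
t: 8.63
tcp_pos: [472.1, -169.8, 158.9]
tcp_rot: [[-0.587, 0.809, -0.001], [0.809, 0.587, 0.001], [0.001, -0.0, -1.0]]
wrist_force: [0.5, 0.1, -0.2]
grip_width: 45.0
finger_force: 0.0
```

arm_command(
  rows=[
    [4.5,[0.29,-3.8,0],-0.04],
    [4.5,[0.29,-3.8,0],-0.04],
    [4.5,[0.29,-3.8,0],-0.04],
    [4.5,[0.29,-3.8,0],-0.04],
    [4.5,[0,0,0],0],
  ],
)

```text
t: 9.05
tcp_pos: [485.7, -328.7, 159.3]
tcp_rot: [[-0.447, 0.894, 0.004], [0.894, 0.447, -0.007], [-0.008, 0.001, -1.0]]
wrist_force: [-0.5, 0.7, 0.9]
grip_width: 45.2
finger_force: 0.0
```

```bash
python3 - <<'E'
from h import *
o=snap('wrist','c3');s=o['s'];print(s['tcp_pos'],s['tcp_rot'][:2,:2])
d=load('d1')
cv2.imwrite('pics/c3z.png',np.hstack([cv2.resize(o['im'][110:290,156:356,::-1],(500,450),interpolation=cv2.INTER_CUBIC),cv2.resize(d['im'][100:380,100:290,::-1],(300,450))]))
E
```

```text
[ 485.73255687 -328.7424214   159.29472091] [[-0.44713778  0.89445573]
 [ 0.8944304   0.44715606]]
```

View pics/c3z.png

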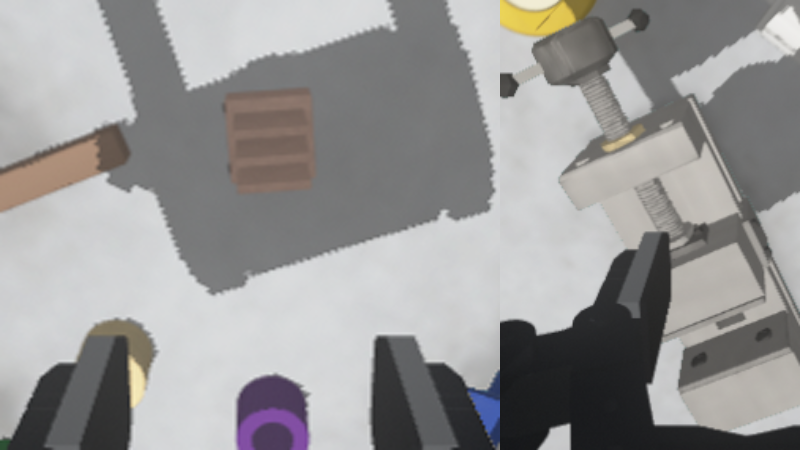

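Rib (left half): rib tops are the light stripes at y≈132, 158, 185, centre (273,158), running along the closing line and turned about 3° counterclockwise. The plain bush (110,365) and purple ring (272,420) lie clear. The right half shows only the vice.

```bash
python3 - <<'E'
from h import *
o=load('c3');q=load('q2');Z=lambda p:np.array(p,float)/2.5+[156,110]
print(plane(o,Z([(273,158),(271,132),(275,185),(236,159),(310,156)]),40)[:,:2])
print(plane(o,Z([(225,95),(311,90)]),14)[:,:2])
B=lambda x:(np.array(x,float)-[0,300])/2.143+[168,100]
print(tri(o,Z([(273,158)]),q,B([(199,554)])))
E
```

```text
[[ 489.09762017 -318.1206913 ]
 [ 484.65951426 -310.81320673]
 [ 493.78015043 -325.87755244]
 [ 478.6801805  -323.69235352]
 [ 499.35398711 -312.25871189]]
[[ 468.14599406 -311.72653578]
 [ 493.68121541 -297.03722645]]
[[ 490.54908704 -320.28800578   25.75570616    2.71606055]]
```

arm_command(
  rows=[
    [4.5,[0.32,1.05,-3.0],0.04],
    [4.5,[0,0,-3.8],0],
    [4.5,[0,0,-3.8],0],
    [4.5,[0,0,-2.6],0],
    [4.5,[0,0,0],0],
  ],
)

```text
t: 9.52
tcp_pos: [483.7, -305.1, 21.8]
tcp_rot: [[-0.489, 0.872, -0.01], [0.872, 0.489, 0.009], [0.013, -0.004, -1.0]]
wrist_force: [-0.6, 0.4, -0.2]
grip_width: 44.9
finger_force: 0.0
```

```bash
python3 -c "
from h import *
for i in range(1): s=readout.observe();print(s['t'],s['tcp_pos'],s['joint_positions'])"
```

```text
9.5167 [ 483.72114101 -305.14442754   21.83790849] [-4.34397806e+01  4.41903946e+01  9.72079140e+01  1.15974436e-02
  3.93803747e+01 -7.27294832e+01]
```

arm_command(
  rows=[
    [4.5,[0,0,0],0],
    [4.5,[0,0,0],0],
  ],
)

```text
t: 9.68
tcp_pos: [488.1, -309.7, 28.3]
tcp_rot: [[-0.489, 0.872, 0.001], [0.872, 0.489, -0.001], [-0.001, 0.0, -1.0]]
wrist_force: [1.1, -0.4, -0.1]
grip_width: 44.9
finger_force: 0.0
```

arm_command(
  rows=[
    [4.5,[0.07,-0.83,0],0],
    [4.5,[0,0,-0.5],0],
    [4.5,[0,0,-0.5],0],
    [4.5,[0,0,0],0],
    [4.5,[0,0,0],0],
  ],
)

```text
t: 10.1
tcp_pos: [488.0, -318.1, 17.5]
tcp_rot: [[-0.488, 0.873, -0.0], [0.873, 0.488, 0.0], [0.0, -0.0, -1.0]]
wrist_force: [0.7, -0.5, 1.1]
grip_width: 45.3
finger_force: 0.0
```

arm_command(
  rows=[
    [1.8,[0,0,0],0],
    [1.8,[0,0,0],0],
    [1.8,[0,0,0],0],
    [1.8,[0,0,0],0],
  ],
)

```text
t: 10.43
tcp_pos: [488.2, -318.1, 17.6]
tcp_rot: [[-0.488, 0.873, 0.0], [0.873, 0.488, -0.0], [-0.0, 0.0, -1.0]]
wrist_force: [-0.2, 0.3, 2.0]
grip_width: 23.0
finger_force: 39.4
```

arm_command(
  rows=[
    [1.8,[0,0,2],0],
    [1.8,[0,0,4],0],
    [1.8,[0,0,4],0],
    [1.8,[0,0,3],0],
    [1.8,[0.15,3.9,0],0],
  ],
)

```text
t: 10.85
tcp_pos: [495.3, -289.0, 154.3]
tcp_rot: [[-0.484, 0.875, 0.016], [0.875, 0.484, -0.017], [-0.022, 0.006, -1.0]]
wrist_force: [3.4, -1.4, -1.2]
grip_width: 22.9
finger_force: 39.3
```

arm_command(
  rows=[
    [1.8,[0.15,3.9,0],0],
    [1.8,[0.15,3.9,0],0],
    [1.8,[0.15,3.9,0],0],
    [1.8,[0.15,3.9,0],0],
    [1.8,[0.15,3.9,0],0],
  ],
)

```text
t: 11.27
tcp_pos: [496.6, -82.2, 147.1]
tcp_rot: [[-0.488, 0.873, -0.0], [0.873, 0.488, 0.0], [0.001, -0.0, -1.0]]
wrist_force: [1.4, 0.1, -2.3]
grip_width: 23.5
finger_force: 39.2
```

arm_command(
  rows=[
    [1.8,[0.15,3.9,0],0],
    [1.8,[0.15,3.9,0],0],
    [1.8,[0.15,3.9,0],0],
    [1.8,[0,0,0],0],
    [1.8,[0,0,0],0],
  ],
)

```text
t: 11.68
tcp_pos: [501.0, 35.2, 147.1]
tcp_rot: [[-0.493, 0.87, -0.001], [0.87, 0.493, 0.0], [0.0, -0.001, -1.0]]
wrist_force: [-0.1, 0.0, -2.0]
grip_width: 23.0
finger_force: 39.3
```

```bash
python3 - <<'E'
from h import *
o=snap('wrist','d2');s=o['s'];print(s['tcp_pos'],s['grip_width'],proj(o,[[449,101,40],[505,113,4]]))
cv2.imwrite('pics/d2.png',o['im'][:,:,::-1])
E
```

```text
[500.95513212  35.15090045 147.06096338] 23.048402372258703 [[237.29063001  75.45480019]
 [307.18328462  98.09096485]]
```

View pics/d2.png

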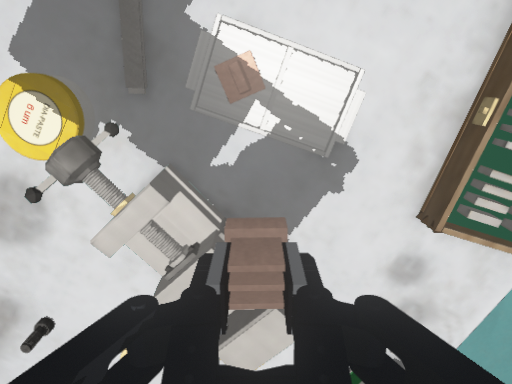

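The blade stands upright in bay A at (240,78), clear of the walls. The rib electrode is held level at (256,262), and bay B's centre is at about (308,98). Checking the wooden box's clearance first.

```bash
python3 - <<'E'
from h import *
np.set_printoptions(precision=0,suppress=True)
o=load('d2');p2=load('p2');p1=load('p1');a=load('scene0')
print(plane(o,[(425,220),(512,35)],40)[:,:2])
# box corners seen in p2 (view px 400 wide, half-offset) and p1
print(plane(p2,np.array([(170,245),(275,200),(287,245)])*1.28,50)[:,:2])
print(tri(p2,np.array([(170,245),(275,200)])*1.28,p1,np.array([(113,260),(207,222)])*1.28))
k=.64
# lid top edge in scene, assume z range
for z in(60,120,180): print(z,plane(a,np.array([(409,127),(485,160),(488,197),(382,195)])*k,z)[:,:2].tolist())
E
```

```text
[[632.  79.]
 [599. 217.]]
[[628.  83.]
 [582. 279.]
 [677. 286.]]
[[ 755.   27. -124.    2.]
 [ 666.  302.  -79.    9.]]
60 [[800.7015017232088, 443.75092626689286], [853.3818951780912, 206.1950070940385], [755.3653685174937, 75.66035693381741], [570.0182863527839, 204.22421889402074]]
120 [[730.362108079592, 340.77431757734723], [778.7601792606886, 122.52901735070179], [688.7112915600635, 2.6053631079787465], [518.430838292401, 120.71843202033563]]
180 [[660.0227144359752, 237.79770888780183], [704.1384633432859, 38.863027607364984], [622.0572146026334, -70.44963071785992], [466.843390232018, 37.212645146650516]]
```

arm_command(
  rows=[
    [1.8,[0.2,3.9,0],0],
    [1.8,[0.2,3.9,0],0],
    [1.8,[0,0,-3.5],0],
    [1.8,[0,0,-3.5],0],
    [1.8,[0,0,-3],0],
  ],
)

```text
t: 12.15
tcp_pos: [506.4, 109.9, 46.2]
tcp_rot: [[-0.487, 0.873, 0.002], [0.873, 0.487, -0.0], [-0.001, 0.001, -1.0]]
wrist_force: [-0.9, -0.3, -1.1]
grip_width: 23.2
finger_force: 39.5
```

arm_command(
  rows=[
    [1.8,[0,0,-1.0],0],
    [1.8,[0,0,-1],0],
    [1.8,[0,0,0],0],
    [1.8,[0,0,0],0],
  ],
)

```text
t: 12.48
tcp_pos: [506.5, 110.0, 27.8]
tcp_rot: [[-0.487, 0.873, 0.001], [0.873, 0.487, -0.0], [-0.0, 0.001, -1.0]]
wrist_force: [-0.1, -0.1, -1.0]
grip_width: 23.2
finger_force: 39.4
```

arm_command(
  rows=[
    [1.8,[-0.1,0.3,-0.3],0],
    [1.8,[0,0,-0.15],0],
    [1.8,[0,0,-0.1],0],
    [1.8,[0,0,0],0],
    [1.8,[0,0,0],0],
  ],
)

```text
t: 12.9
tcp_pos: [504.9, 114.0, 22.3]
tcp_rot: [[-0.488, 0.873, 0.001], [0.873, 0.488, -0.0], [-0.0, 0.001, -1.0]]
wrist_force: [1.2, 0.3, -1.7]
grip_width: 23.1
finger_force: 39.4
```

arm_command(
  rows=[
    [1.8,[0,0,-0.1],0],
    [1.8,[0,0,0],0],
    [1.8,[0,0,0],0],
  ],
)

```text
t: 13.15
tcp_pos: [505.0, 114.0, 21.6]
tcp_rot: [[-0.488, 0.873, 0.001], [0.873, 0.488, 0.0], [-0.001, 0.001, -1.0]]
wrist_force: [-0.5, -0.2, 5.3]
grip_width: 23.1
finger_force: 40.1
```

arm_command(
  rows=[
    [3.5,[0,0,0],0],
    [3.5,[0,0,0],0],
    [3.5,[0,0,1],0],
    [3.5,[0,0,4],0],
    [3.5,[0,0,4],0],
  ],
)

```text
t: 13.57
tcp_pos: [502.9, 113.8, 110.4]
tcp_rot: [[-0.488, 0.873, -0.006], [0.873, 0.488, -0.0], [0.003, -0.005, -1.0]]
wrist_force: [1.5, -0.5, 0.1]
grip_width: 35.1
finger_force: 0.0
```

arm_command(
  rows=[
    [3.5,[0,0,3],0],
    [3.5,[-0.2,-3.87,0],0],
    [3.5,[-0.2,-3.87,0],0],
    [3.5,[-0.2,-3.87,0],0],
    [3.5,[-0.2,-3.87,0],0],
  ],
)

```text
t: 13.98
tcp_pos: [496.5, -42.1, 141.9]
tcp_rot: [[-0.489, 0.872, 0.001], [0.872, 0.489, -0.0], [-0.001, 0.001, -1.0]]
wrist_force: [0.1, -0.7, 0.4]
grip_width: 35.2
finger_force: 0.0
```

arm_command(
  rows=[
    [3.5,[-0.2,-3.87,0],0],
    [3.5,[-0.2,-3.87,0],0],
    [3.5,[-0.2,-3.87,0],0],
    [3.5,[0,0,0],0],
    [3.5,[0,0,0],0],
  ],
)

```text
t: 14.4
tcp_pos: [490.7, -159.3, 141.3]
tcp_rot: [[-0.484, 0.875, 0.001], [0.875, 0.484, -0.0], [-0.001, 0.001, -1.0]]
wrist_force: [0.1, 0.6, 0.1]
grip_width: 34.8
finger_force: 0.0
```

```bash
python3 - <<'E'
from h import *
o=snap('wrist','e1');s=o['s'];print(s['tcp_pos'],proj(o,[[488.5,-195.3,30]]))
b=snap('scene','s3')
cv2.imwrite('pics/e1.png',np.hstack([cv2.resize(o['im'][110:310,156:356,::-1],(500,500),interpolation=cv2.INTER_CUBIC),cv2.resize(b['im'][120:220,200:260,::-1],(300,500),interpolation=cv2.INTER_CUBIC)]))
E
```

```text
[ 490.69227518 -159.31327307  141.27277779] [[231.70086602 222.51155834]]
```

View pics/e1.png

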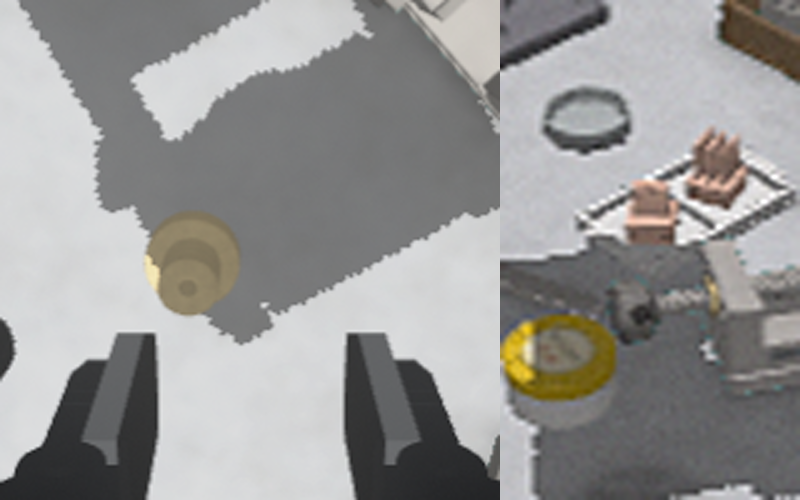

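Both electrodes stand upright, one to each bay (right half, (652,212) and (715,168)). The flanged bush's neck top is at (188,287) on the left, within 2 px of prediction.

arm_command(
  rows=[
    [3.5,[-0.17,-3.7,0],0],
    [3.5,[0,0,-3.9],0],
    [3.5,[0,0,-3.9],0],
    [3.5,[0,0,-3],0],
    [3.5,[0,0,-1],0],
  ],
)

```text
t: 14.92
tcp_pos: [486.6, -190.6, 19.4]
tcp_rot: [[-0.49, 0.872, -0.007], [0.872, 0.49, 0.005], [0.007, -0.004, -1.0]]
wrist_force: [-0.7, 0.9, -0.5]
grip_width: 35.0
finger_force: 0.0
```

arm_command(
  rows=[
    [3.5,[0,0,-0.6],0],
    [3.5,[0,0,0],0],
    [3.5,[0,0,0],0],
  ],
)

```text
t: 15.17
tcp_pos: [489.9, -193.6, 17.9]
tcp_rot: [[-0.489, 0.872, 0.001], [0.872, 0.489, -0.001], [-0.002, 0.001, -1.0]]
wrist_force: [-0.5, 0.6, -0.1]
grip_width: 35.2
finger_force: 0.0
```

arm_command(
  rows=[
    [3.5,[-0.1,-0.25,0],0],
    [1.5,[0,0,0],0],
    [1.5,[0,0,0],0],
    [1.5,[0,0,0],0],
    [1.5,[0,0,0],0],
  ],
)

```text
t: 15.58
tcp_pos: [489.0, -197.2, 18.5]
tcp_rot: [[-0.488, 0.873, 0.003], [0.873, 0.488, -0.002], [-0.003, 0.002, -1.0]]
wrist_force: [-0.5, 1.1, 6.3]
grip_width: 17.6
finger_force: 38.9
```

arm_command(
  rows=[
    [1.5,[0,0,2],0],
    [1.5,[0,0,4],0],
    [1.5,[0,0,4],0],
    [1.5,[0,0,2.5],0],
    [1.5,[-0.27,3.97,0],0],
  ],
)

```text
t: 16.0
tcp_pos: [492.3, -165.2, 148.6]
tcp_rot: [[-0.483, 0.875, 0.018], [0.875, 0.483, -0.013], [-0.02, 0.01, -1.0]]
wrist_force: [2.9, -0.0, 0.0]
grip_width: 17.6
finger_force: 39.4
```

arm_command(
  rows=[
    [1.5,[-0.27,3.97,0],0],
    [1.5,[-0.27,3.97,0],0],
    [1.5,[-0.27,3.97,0],0],
    [1.5,[-0.27,3.97,0],0],
    [1.5,[-0.27,3.97,0],0],
  ],
)

```text
t: 16.42
tcp_pos: [471.4, 43.2, 142.7]
tcp_rot: [[-0.487, 0.873, 0.001], [0.873, 0.487, -0.0], [-0.001, 0.001, -1.0]]
wrist_force: [1.1, -0.5, -0.7]
grip_width: 17.9
finger_force: 39.4
```

arm_command(
  rows=[
    [1.5,[-0.27,3.97,0],0],
    [1.5,[-0.27,3.97,0],0],
    [1.5,[-0.27,3.97,0],0],
    [1.5,[-0.27,3.97,0],0],
    [1.5,[-0.27,3.97,0],0],
  ],
)

```text
t: 16.83
tcp_pos: [457.8, 242.1, 142.7]
tcp_rot: [[-0.488, 0.873, 0.001], [0.873, 0.488, 0.0], [-0.0, 0.001, -1.0]]
wrist_force: [0.9, -0.6, -0.6]
grip_width: 17.6
finger_force: 39.4
```

arm_command(
  rows=[
    [1.5,[-0.27,3.97,0],0],
    [1.5,[-0.27,3.97,0],0],
    [1.5,[0,0,0],0],
    [1.5,[0,0,0],0],
  ],
)

```text
t: 17.17
tcp_pos: [452.3, 321.5, 142.4]
tcp_rot: [[-0.492, 0.871, 0.001], [0.871, 0.492, 0.0], [-0.0, 0.001, -1.0]]
wrist_force: [0.6, -1.0, 0.1]
grip_width: 17.5
finger_force: 39.4
```

```bash
python3 - <<'E'
from h import *
o=snap('wrist','e2');s=o['s'];print(s['tcp_pos'],s['grip_width'],proj(o,[[451,358.5,12],[517.5,370.3,12],[474,228.5,12]]))
E
```

```text
[452.34540695 321.54559972 142.43796506] 17.50575572762719 [[276.40493438 140.88957006]
 [352.68704676 167.865277  ]
 [226.29644336 275.33570436]]
```

View pics/e2.png

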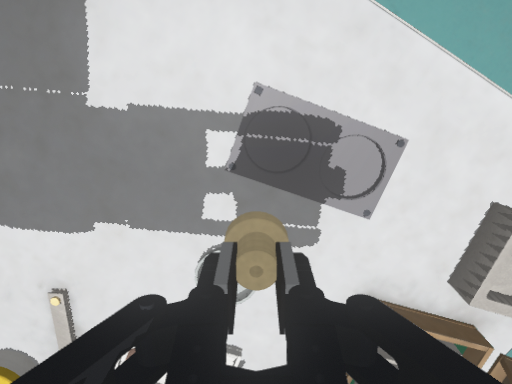

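The flanged bush hangs level at (256,250). The wells appear at (278,139) and (352,167), within 2 px of prediction.

arm_command(
  rows=[
    [1.5,[-0.13,3.75,0],0],
    [1.5,[0,0,-3.9],0],
    [1.5,[0,0,-3.9],0],
    [1.5,[0,0,-2.7],0],
    [1.5,[0,0,-1],0],
  ],
)

```text
t: 17.63
tcp_pos: [449.4, 353.8, 23.4]
tcp_rot: [[-0.486, 0.874, -0.007], [0.874, 0.486, -0.004], [0.0, -0.008, -1.0]]
wrist_force: [-0.8, -0.6, -0.9]
grip_width: 17.5
finger_force: 39.4
```

arm_command(
  rows=[
    [1.5,[0,0,-0.1],0],
    [1.5,[0,0,0],0],
    [1.5,[0,0,0],0],
    [1.5,[0,0,0],0],
  ],
)

```text
t: 17.97
tcp_pos: [453.1, 357.3, 27.7]
tcp_rot: [[-0.488, 0.873, 0.003], [0.873, 0.488, 0.002], [-0.0, 0.004, -1.0]]
wrist_force: [-0.7, 0.4, -1.2]
grip_width: 17.8
finger_force: 39.6
```

arm_command(
  rows=[
    [1.5,[-0.1,0.1,-0.2],0],
    [1.5,[0,0,-0.1],0],
    [1.5,[0,0,-0.1],0],
    [1.5,[0,0,0],0],
    [1.5,[0,0,0],0],
  ],
)

```text
t: 18.38
tcp_pos: [450.9, 358.5, 22.6]
tcp_rot: [[-0.488, 0.873, 0.001], [0.873, 0.488, 0.001], [0.0, 0.001, -1.0]]
wrist_force: [-1.8, 0.3, 5.8]
grip_width: 17.6
finger_force: 40.2
```

arm_command(
  rows=[
    [1.5,[0,0,-0.1],0],
    [1.5,[0,0,0],0],
    [1.5,[0,0,0],0],
  ],
)

```text
t: 18.63
tcp_pos: [450.9, 358.5, 22.5]
tcp_rot: [[-0.488, 0.873, 0.001], [0.873, 0.488, 0.001], [0.0, 0.001, -1.0]]
wrist_force: [-2.6, -0.5, 11.8]
grip_width: 17.3
finger_force: 40.9
```

```bash
python3 - <<'E'
from h import *
np.set_printoptions(precision=0,suppress=True)
a=load('scene0');b=load('side0')
print(plane(a,np.array([(571,357),(700,447)])*.64,0)[:,:2], tri(a,np.array([(592,273),(710,363)])*.64,b,np.array([(541,275),(650,410)])*.64))
E
```

```text
[[ 614. -330.]
 [ 644. -580.]] [[ 610. -332.  181.    8.]
 [ 665. -530.  111.   30.]]
```

arm_command(
  rows=[
    [3.3,[0,0,0],0],
    [3.3,[0,0,0],0],
    [3.3,[0,0,1],0],
    [3.3,[0,0,4],0],
    [3.3,[0,0,4],0],
  ],
)

```text
t: 19.05
tcp_pos: [448.8, 357.1, 109.8]
tcp_rot: [[-0.488, 0.873, -0.006], [0.873, 0.488, -0.003], [0.0, -0.007, -1.0]]
wrist_force: [1.7, 0.7, 0.7]
grip_width: 33.1
finger_force: 0.0
```

arm_command(
  rows=[
    [3.3,[0,0,4],0],
    [4.5,[0.12,-3.91,0],0],
    [4.5,[0.12,-3.91,0],0],
    [4.5,[0.12,-3.91,0],0],
    [4.5,[0.12,-3.91,0],0],
  ],
)

```text
t: 19.47
tcp_pos: [455.1, 200.5, 151.6]
tcp_rot: [[-0.49, 0.872, 0.001], [0.872, 0.49, 0.0], [-0.001, 0.001, -1.0]]
wrist_force: [0.9, -0.5, 0.1]
grip_width: 45.1
finger_force: 0.0
```

arm_command(
  rows=[
    [4.5,[0.12,-3.91,0],0],
    [4.5,[0.12,-3.91,0],0],
    [4.5,[0.12,-3.91,0],0],
    [4.5,[0.12,-3.91,0],0],
    [4.5,[0.12,-3.91,0],0],
  ],
)

```text
t: 19.88
tcp_pos: [461.0, 4.4, 151.2]
tcp_rot: [[-0.488, 0.873, 0.0], [0.873, 0.488, -0.0], [-0.0, 0.0, -1.0]]
wrist_force: [-0.1, -0.4, 1.2]
grip_width: 45.0
finger_force: 0.0
```

arm_command(
  rows=[
    [4.5,[0.12,-3.91,0],0],
    [4.5,[0.12,-3.91,0],0],
    [4.5,[0.12,-3.91,0],0],
    [4.5,[0.12,-3.91,0],0],
    [4.5,[0.12,-3.91,0],0],
  ],
)

```text
t: 20.3
tcp_pos: [466.9, -191.3, 151.1]
tcp_rot: [[-0.488, 0.873, -0.0], [0.873, 0.488, 0.0], [0.0, 0.0, -1.0]]
wrist_force: [1.4, 0.5, 0.2]
grip_width: 45.0
finger_force: 0.0
```

arm_command(
  rows=[
    [4.5,[0.12,-3.91,0],0],
    [4.5,[0.12,-3.91,0],0],
    [4.5,[0,0,0],0],
    [4.5,[0,0,0],0],
    [4.5,[0,0,0],0],
  ],
)

```text
t: 20.72
tcp_pos: [469.0, -267.0, 150.7]
tcp_rot: [[-0.487, 0.873, -0.001], [0.873, 0.487, 0.001], [0.002, -0.0, -1.0]]
wrist_force: [-1.1, 0.8, 0.8]
grip_width: 45.0
finger_force: 0.0
```

arm_command(
  rows=[
    [4.5,[0.17,-3.9,0],0],
    [4.5,[0.17,-3.9,0],0],
    [4.5,[0.17,-3.9,0],0],
    [4.5,[0,0,0],0],
    [4.5,[0,0,0],0],
  ],
)

```text
t: 21.13
tcp_pos: [475.0, -384.6, 150.7]
tcp_rot: [[-0.488, 0.873, -0.0], [0.873, 0.488, 0.0], [0.0, 0.0, -1.0]]
wrist_force: [-0.3, 1.2, 0.1]
grip_width: 45.4
finger_force: 0.0
```

```bash
python3 - <<'E'
from h import *
o=snap('wrist','f1');s=o['s'];print(s['tcp_pos'],proj(o,[[475.8,-424.3,24]]))
hsv=cv2.cvtColor(o['im'],cv2.COLOR_RGB2HSV)
m=cv2.inRange(hsv,(18,60,60),(32,255,255))
n,l,st,c=cv2.connectedComponentsWithStats(m)
for i in range(1,n):
    if st[i,4]>150: print(st[i],c[i])
cv2.imwrite('pics/f1z.png',cv2.resize(o['im'][100:300,156:356,::-1],(500,500),interpolation=cv2.INTER_CUBIC))
E
```

```text
[ 475.01131077 -384.59739306  150.68936883] [[233.88511021 220.44697006]]
[218 199  31  38 884] [233.41855204 217.30995475]
```

View pics/f1z.png

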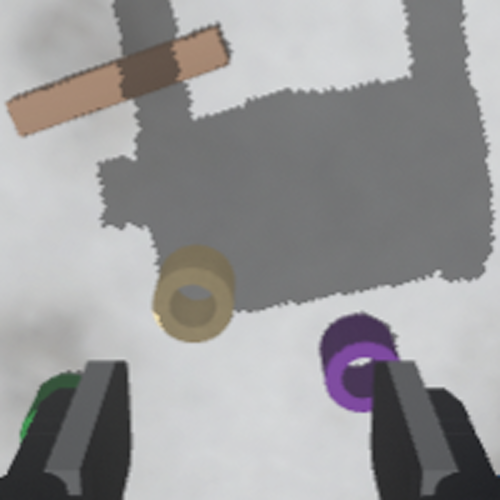

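Plain bush top ring at (193,303), brass in shadow, matching prediction within 1 px. Purple (360,365) and green (50,410) are left alone.

arm_command(
  rows=[
    [4.5,[0.1,-4.0,0],0],
    [4.5,[0,0,-3.9],0],
    [4.5,[0,0,-3.9],0],
    [4.5,[0,0,-3.5],0],
    [4.5,[0,0,-1.5],0],
  ],
)

```text
t: 21.6
tcp_pos: [473.7, -418.6, 18.3]
tcp_rot: [[-0.49, 0.872, -0.006], [0.872, 0.49, 0.009], [0.011, -0.001, -1.0]]
wrist_force: [-0.5, 1.1, 0.6]
grip_width: 44.8
finger_force: 0.0
```

arm_command(
  rows=[
    [4.5,[0,0,-1.0],0],
    [4.5,[0,0,0],0],
    [4.5,[0,0,0],0],
    [4.5,[0,0,0],0],
  ],
)

```text
t: 21.93
tcp_pos: [477.0, -424.6, 14.5]
tcp_rot: [[-0.489, 0.872, 0.002], [0.872, 0.489, -0.002], [-0.003, 0.0, -1.0]]
wrist_force: [0.4, 0.5, 0.2]
grip_width: 44.9
finger_force: 0.0
```

arm_command(
  rows=[
    [4.5,[-0.05,0,-0.45],0],
    [4.5,[0,0,0],0],
    [2,[0,0,0],0],
    [2,[0,0,0],0],
    [2,[0,0,0],0],
  ],
)

```text
t: 22.35
tcp_pos: [475.6, -424.9, 9.3]
tcp_rot: [[-0.488, 0.873, 0.001], [0.873, 0.488, -0.001], [-0.001, 0.0, -1.0]]
wrist_force: [-0.2, 0.3, 4.0]
grip_width: 26.3
finger_force: 39.5
```

arm_command(
  rows=[
    [2,[0,0,0],0],
    [2,[0,0,0],0],
  ],
)

```text
t: 22.52
tcp_pos: [475.6, -424.9, 9.2]
tcp_rot: [[-0.488, 0.873, 0.001], [0.873, 0.488, -0.001], [-0.001, 0.0, -1.0]]
wrist_force: [-0.7, 1.2, 4.8]
grip_width: 26.4
finger_force: 39.7
```

arm_command(
  rows=[
    [2,[0,0,2],0],
    [2,[0,0,4],0],
    [2,[0,0,4],0],
    [2,[0,0,3],0],
    [2,[0.2,3.95,0],0],
  ],
)

```text
t: 22.93
tcp_pos: [481.9, -396.5, 146.0]
tcp_rot: [[-0.484, 0.875, 0.014], [0.875, 0.484, -0.02], [-0.024, 0.003, -1.0]]
wrist_force: [2.4, -1.1, -0.3]
grip_width: 25.9
finger_force: 39.7
```

arm_command(
  rows=[
    [2,[0.2,3.95,0],0],
    [2,[0.2,3.95,0],0],
    [2,[0.2,3.95,0],0],
    [2,[0.2,3.95,0],0],
    [2,[0.2,3.95,0],0],
  ],
)

```text
t: 23.35
tcp_pos: [486.9, -185.8, 138.2]
tcp_rot: [[-0.487, 0.873, -0.0], [0.873, 0.487, 0.0], [0.0, 0.0, -1.0]]
wrist_force: [1.4, -0.5, -1.2]
grip_width: 26.3
finger_force: 39.7
```

arm_command(
  rows=[
    [2,[0.2,3.95,0],0],
    [2,[0.2,3.95,0],0],
    [2,[0.2,3.95,0],0],
    [2,[0.2,3.95,0],0],
    [2,[0.2,3.95,0],0],
  ],
)

```text
t: 23.77
tcp_pos: [497.1, 11.8, 138.2]
tcp_rot: [[-0.488, 0.873, -0.0], [0.873, 0.488, 0.0], [0.0, -0.0, -1.0]]
wrist_force: [0.3, -1.2, -0.4]
grip_width: 26.0
finger_force: 39.7
```

arm_command(
  rows=[
    [2,[0.2,3.95,0],0],
    [2,[0.2,3.95,0],0],
    [2,[0.2,3.95,0],0],
    [2,[0.2,3.95,0],0],
    [2,[0.2,3.95,0],0],
  ],
)

```text
t: 24.18
tcp_pos: [506.9, 209.4, 138.1]
tcp_rot: [[-0.488, 0.873, -0.0], [0.873, 0.488, -0.0], [0.0, -0.0, -1.0]]
wrist_force: [1.0, -0.7, -1.0]
grip_width: 26.3
finger_force: 39.7
```

arm_command(
  rows=[
    [2,[0.2,3.95,0],0],
    [2,[0.2,3.95,0],0],
    [2,[0,0,0],0],
    [2,[0,0,0],0],
    [2,[0,0,0],0],
  ],
)

```text
t: 24.6
tcp_pos: [510.7, 286.1, 137.8]
tcp_rot: [[-0.489, 0.872, -0.001], [0.872, 0.489, -0.001], [-0.0, -0.002, -1.0]]
wrist_force: [-0.1, -1.5, -1.1]
grip_width: 26.0
finger_force: 39.7
```

arm_command(
  rows=[
    [2,[0.25,4.0,0],0],
    [2,[0.25,4.0,0],0],
    [2,[0.18,0.4,-3],0],
    [2,[0,0,-3.9],0],
    [2,[0,0,-3],0],
  ],
)

```text
t: 25.02
tcp_pos: [518.3, 369.1, 37.9]
tcp_rot: [[-0.487, 0.873, -0.0], [0.873, 0.487, -0.001], [-0.0, -0.001, -1.0]]
wrist_force: [-0.7, -0.1, -1.1]
grip_width: 25.9
finger_force: 39.7
```

arm_command(
  rows=[
    [2,[0,0,-1.5],0],
    [2,[0,0,0],0],
    [2,[0,0,0],0],
    [2,[0,0,0],0],
  ],
)

```text
t: 25.35
tcp_pos: [519.6, 369.7, 25.5]
tcp_rot: [[-0.487, 0.874, 0.002], [0.874, 0.487, 0.001], [-0.0, 0.002, -1.0]]
wrist_force: [0.3, 0.1, -0.6]
grip_width: 25.9
finger_force: 39.7
```

arm_command(
  rows=[
    [2,[-0.18,0.05,-0.6],0],
    [2,[0,0,-0.4],0],
    [2,[0,0,0],0],
    [2,[0,0,0],0],
  ],
)

```text
t: 25.68
tcp_pos: [516.4, 371.0, 14.7]
tcp_rot: [[-0.488, 0.873, 0.0], [0.873, 0.488, 0.0], [-0.0, 0.0, -1.0]]
wrist_force: [-0.2, 0.0, -0.5]
grip_width: 26.4
finger_force: 39.7
```

arm_command(
  rows=[
    [2,[0,0,-0.1],0],
    [2,[0,0,0],0],
    [2,[0,0,0],0],
  ],
)

```text
t: 25.93
tcp_pos: [516.4, 371.1, 13.4]
tcp_rot: [[-0.488, 0.873, 0.0], [0.873, 0.488, 0.0], [-0.0, 0.0, -1.0]]
wrist_force: [1.1, -0.2, -1.2]
grip_width: 25.9
finger_force: 39.7
```

arm_command(
  rows=[
    [2,[0.08,-0.05,-0.05],0],
    [2,[0,0,0],0],
    [2,[0,0,0],0],
  ],
)

```text
t: 26.18
tcp_pos: [516.8, 370.8, 13.3]
tcp_rot: [[-0.488, 0.873, -0.0], [0.873, 0.488, 0.0], [0.001, -0.0, -1.0]]
wrist_force: [-3.1, 1.4, 4.0]
grip_width: 26.3
finger_force: 40.2
```

arm_command(
  rows=[
    [2,[0,0,-0.05],0],
    [2,[0,0,0],0],
    [2,[0,0,0],0],
  ],
)

```text
t: 26.43
tcp_pos: [516.8, 370.9, 13.3]
tcp_rot: [[-0.488, 0.873, -0.0], [0.873, 0.488, 0.0], [0.001, -0.0, -1.0]]
wrist_force: [-3.6, 0.9, 7.1]
grip_width: 26.3
finger_force: 40.5
```

arm_command(
  rows=[
    [3.8,[0,0,0],0],
    [3.8,[0,0,0],0],
    [3.8,[0,0,1],0],
    [3.8,[0,0,4],0],
    [3.8,[0,0,4],0],
  ],
)

```text
t: 26.85
tcp_pos: [515.7, 369.3, 101.1]
tcp_rot: [[-0.488, 0.873, -0.005], [0.873, 0.488, -0.003], [0.0, -0.006, -1.0]]
wrist_force: [1.4, 0.5, 0.7]
grip_width: 38.1
finger_force: 0.0
```

arm_command(
  rows=[
    [3.5,[0,0,4],0],
    [3.5,[-0.84,-3.85,0],0],
    [3.5,[-0.84,-3.85,0],0],
    [3.5,[-0.84,-3.85,0],0],
    [3.5,[-0.84,-3.85,0],0],
  ],
)

```text
t: 27.27
tcp_pos: [483.4, 215.1, 143.3]
tcp_rot: [[-0.489, 0.872, 0.002], [0.872, 0.489, -0.0], [-0.001, 0.002, -1.0]]
wrist_force: [0.9, -0.8, 0.6]
grip_width: 35.3
finger_force: 0.0
```

```bash
python3 - <<'E'
from h import *
b=snap('scene','s4');hsv=cv2.cvtColor(b['im'],cv2.COLOR_RGB2HSV)
for P in ([[450.9,358.5,4],[450.9,358.5,34]],[[516.8,370.8,4],[516.8,370.8,28]]):
    print(proj(b,P).round(1).tolist())
m=cv2.inRange(hsv,(15,50,50),(32,255,255));n,l,st,c=cv2.connectedComponentsWithStats(m[100:160,160:250])
print([(st[i].tolist(),c[i].round(1).tolist()) for i in range(1,n) if st[i,4]>15])
E
```

```text
[[192.9, 128.9], [192.1, 121.6]]
[[207.7, 122.1], [207.2, 116.3]]
[([0, 0, 11, 5, 21], [4.0, 1.2]), ([44, 14, 8, 10, 67], [47.8, 18.6]), ([84, 19, 6, 12, 44], [86.9, 24.2]), ([28, 20, 10, 11, 81], [32.8, 25.5])]
```

arm_command(
  rows=[
    [3.5,[-0.84,-3.85,0],0],
    [3.5,[-0.84,-3.85,0],0],
    [3.5,[-0.84,-3.85,0],0],
    [3.5,[-0.84,-3.85,0],0],
    [3.5,[-0.84,-3.85,0],0],
  ],
)

```text
t: 27.73
tcp_pos: [441.5, 22.3, 142.9]
tcp_rot: [[-0.489, 0.872, 0.001], [0.872, 0.489, -0.001], [-0.001, 0.001, -1.0]]
wrist_force: [0.7, 0.4, -0.3]
grip_width: 35.2
finger_force: 0.0
```

arm_command(
  rows=[
    [3.5,[-0.84,-3.85,0],0],
    [3.5,[-0.84,-3.85,0],0],
    [3.5,[-0.84,-3.85,0],0],
    [3.5,[0,0,0],0],
    [3.5,[0,0,0],0],
  ],
)

```text
t: 28.15
tcp_pos: [416.7, -94.1, 142.7]
tcp_rot: [[-0.483, 0.876, 0.001], [0.876, 0.483, -0.001], [-0.001, 0.001, -1.0]]
wrist_force: [0.1, 0.1, 0.2]
grip_width: 35.2
finger_force: 0.0
```

```bash
python3 - <<'E'
from h import *
b=snap('wrist','g1');print(b['s']['tcp_pos'],proj(b,[[391,-209.6,36],[391,-209.6,0]]))
m=cv2.inRange(b['im'].max(2),0,60)
n,l,st,c=cv2.connectedComponentsWithStats(m)
print([(st[i].tolist(),c[i].round(1).tolist()) for i in range(1,n) if st[i,4]>60])
E
```

```text
[416.7208645  -94.10812268 142.74568794] [[164.06851684 287.18913276]
 [173.61601337 265.35769199]]
[([436, 217, 13, 11, 69], [441.1, 221.7]), ([3, 244, 507, 140, 28989], [255.9, 340.8]), ([393, 250, 11, 10, 64], [397.7, 254.5]), ([165, 268, 11, 14, 66], [170.5, 273.5])]
```

The bush blobs, at (193,125.5) and (208,118.6) in the scene image, match the upright placed positions. Approaching the screw.

arm_command(
  rows=[
    [3.5,[-0.9,-3.8,0],0],
    [3.5,[-0.9,-3.8,0],0],
    [3.5,[-0.3,-3.8,0],0],
    [3.5,[0,0,0],0],
    [3.5,[0,0,0],0],
  ],
)

```text
t: 28.62
tcp_pos: [396.2, -205.9, 142.4]
tcp_rot: [[-0.487, 0.873, 0.001], [0.873, 0.487, -0.0], [-0.001, 0.0, -1.0]]
wrist_force: [-0.4, 1.8, 0.0]
grip_width: 35.1
finger_force: 0.0
```

```bash
python3 - <<'E'
from h import *
b=snap('wrist','g2');print(b['s']['tcp_pos'],proj(b,[[391,-209.6,36],[391,-209.6,10],[391,-209.6,0]]))
u,v=proj(b,[[391,-209.6,18]])[0].astype(int)
for th in (40,60,80):
  m=cv2.inRange(b['im'].max(2),0,th);n,l,st,c=cv2.connectedComponentsWithStats(m)
  for i in range(1,n):
    if st[i,4]>60 and abs(c[i]-[u,v]).max()<40:
      ys,xs=np.where(l==i); print(th,st[i],c[i],[(y,xs[ys==y].min(),xs[ys==y].max()) for y in range(ys.min(),ys.max()+1,3)])
E
```

```text
[ 396.23240799 -205.90308419  142.44439747] [[247.23967612 189.50354819]
 [247.98226537 179.97667512]
 [248.23511264 176.73371821]]
60 [239 170  17  23 254] [247.26771654 179.47244094] [(170, np.int64(244), np.int64(251)), (173, np.int64(241), np.int64(254)), (176, np.int64(240), np.int64(255)), (179, np.int64(239), np.int64(255)), (182, np.int64(239), np.int64(255)), (185, np.int64(241), np.int64(253)), (188, np.int64(249), np.int64(252)), (191, np.int64(245), np.int64(249))]
80 [238 169  19  27 385] [247.04155844 181.2987013 ] [(169, np.int64(245), np.int64(250)), (172, np.int64(241), np.int64(254)), (175, np.int64(239), np.int64(256)), (178, np.int64(239), np.int64(256)), (181, np.int64(238), np.int64(256)), (184, np.int64(239), np.int64(255)), (187, np.int64(241), np.int64(253)), (190, np.int64(240), np.int64(252)), (193, np.int64(242), np.int64(251))]
```

arm_command(
  rows=[
    [3.0,[-0.58,-0.4,-2],0],
    [3.0,[0,0,-3.9],0],
    [3.0,[0,0,-3.9],0],
    [3.0,[0,0,-1.5],0],
    [3.0,[0,0,0],0],
  ],
)

```text
t: 29.08
tcp_pos: [387.9, -205.3, 26.5]
tcp_rot: [[-0.491, 0.871, -0.007], [0.871, 0.491, 0.006], [0.009, -0.003, -1.0]]
wrist_force: [0.6, -0.1, 0.6]
grip_width: 30.1
finger_force: 0.0
```

arm_command(
  rows=[
    [3.0,[0,0,-0.5],0],
    [3.0,[0,0,0],0],
    [3.0,[0,0,0],0],
    [3.0,[0,0,0],0],
  ],
)

```text
t: 29.42
tcp_pos: [390.4, -209.6, 25.5]
tcp_rot: [[-0.489, 0.872, 0.002], [0.872, 0.489, -0.002], [-0.002, 0.001, -1.0]]
wrist_force: [-0.6, -0.2, 0.1]
grip_width: 30.1
finger_force: 0.0
```

arm_command(
  rows=[
    [3.0,[0,0,-0.6],0],
    [3.0,[0,0,-0.5],0],
    [3.0,[0,0,0],0],
    [3.0,[0,0,0],0],
  ],
)

```text
t: 29.75
tcp_pos: [389.4, -209.5, 13.1]
tcp_rot: [[-0.488, 0.873, -0.0], [0.873, 0.488, 0.0], [0.001, -0.0, -1.0]]
wrist_force: [-0.2, 0.5, -0.1]
grip_width: 29.9
finger_force: 0.0
```

arm_command(
  rows=[
    [0.5,[0,0,0],0],
    [0.5,[0,0,0],0],
    [0.5,[0,0,0],0],
    [0.5,[0,0,0],0],
  ],
)

```text
t: 30.08
tcp_pos: [389.5, -209.6, 13.4]
tcp_rot: [[-0.488, 0.873, -0.0], [0.873, 0.488, -0.0], [-0.0, -0.0, -1.0]]
wrist_force: [0.2, 0.1, 0.8]
grip_width: 8.4
finger_force: 38.9
```

arm_command(
  rows=[
    [0.5,[0,0,2],0],
    [0.5,[0,0,4],0],
    [0.5,[0,0,4],0],
    [0.5,[0,0,2.5],0],
    [0.5,[0.77,3.9,0],0],
  ],
)

```text
t: 30.5
tcp_pos: [402.4, -178.7, 143.2]
tcp_rot: [[-0.482, 0.876, 0.014], [0.876, 0.483, -0.013], [-0.018, 0.006, -1.0]]
wrist_force: [2.2, -0.2, -0.1]
grip_width: 8.5
finger_force: 39.0
```

arm_command(
  rows=[
    [0.5,[0.77,3.9,0],0],
    [0.5,[0.77,3.9,0],0],
    [0.5,[0.77,3.9,0],0],
    [0.5,[0.77,3.9,0],0],
    [0.5,[0.77,3.9,0],0],
  ],
)

```text
t: 30.92
tcp_pos: [435.5, 26.3, 138.4]
tcp_rot: [[-0.488, 0.873, -0.0], [0.873, 0.488, 0.0], [0.0, -0.0, -1.0]]
wrist_force: [0.6, -0.0, -1.2]
grip_width: 8.1
finger_force: 39.0
```

arm_command(
  rows=[
    [0.5,[0.77,3.9,0],0],
    [0.5,[0.77,3.9,0],0],
    [0.5,[0.77,3.9,0],0],
    [0.5,[0,0,0],0],
    [0.5,[0,0,0],0],
  ],
)

```text
t: 31.33
tcp_pos: [458.6, 143.6, 138.2]
tcp_rot: [[-0.493, 0.87, 0.0], [0.87, 0.493, -0.0], [-0.0, 0.0, -1.0]]
wrist_force: [0.2, -0.7, -1.1]
grip_width: 8.2
finger_force: 39.1
```

```bash
python3 - <<'E'
from h import *
b=snap('wrist','g3');s=b['s'];print(s['tcp_pos'],s['grip_width'])
u,v=proj(b,[[474,228.5,14]])[0]; print(u,v)
x0,y0=int(u)-60,max(int(v)-60,0)
g=cv2.cvtColor(b['im'],cv2.COLOR_RGB2GRAY)[y0:int(v)+60,x0:x0+120]
c=cv2.HoughCircles(cv2.GaussianBlur(g,(3,3),0),cv2.HOUGH_GRADIENT,1.5,40,param1=80,param2=25,minRadius=20,maxRadius=45)
print(c,x0,y0)
if c is not None:
  for k in c[0][:2]: print(plane(b,[k[:2]+[x0,y0]],14))
E
```

```text
[458.57915656 143.5725833  138.2037354 ] 8.22395526137792
328.18884430059825 98.59383283290886
[[[57.75 59.25 32.3 ]]] 268 38
[[471.8444831  228.41197454  14.        ]]
```

arm_command(
  rows=[
    [0.5,[0.6,4.0,0],0],
    [0.5,[0.6,4.0,0],0],
    [0.5,[0.24,0.5,-3],0],
    [0.5,[0,0,-3.9],0],
    [0.5,[0,0,-3],0],
  ],
)

```text
t: 31.8
tcp_pos: [473.4, 225.4, 38.1]
tcp_rot: [[-0.487, 0.873, 0.0], [0.873, 0.487, -0.0], [-0.0, 0.0, -1.0]]
wrist_force: [-0.3, -0.4, -0.4]
grip_width: 8.5
finger_force: 39.2
```

arm_command(
  rows=[
    [0.5,[0,0,-1.3],0],
    [0.5,[0,0,0],0],
    [0.5,[0,0,0],0],
    [0.5,[0,0,0],0],
    [0.5,[0,0,0],0],
  ],
)

```text
t: 32.22
tcp_pos: [474.5, 226.0, 27.7]
tcp_rot: [[-0.487, 0.873, 0.003], [0.873, 0.487, 0.001], [-0.001, 0.003, -1.0]]
wrist_force: [-0.0, -0.2, -0.2]
grip_width: 8.2
finger_force: 39.2
```

arm_command(
  rows=[
    [0.5,[-0.1,0.2,-0.4],0],
    [0.5,[0,0,-0.4],0],
    [0.5,[0,0,0],0],
    [0.5,[0,0,0],0],
  ],
)

```text
t: 32.55
tcp_pos: [472.1, 228.6, 18.4]
tcp_rot: [[-0.488, 0.873, -0.0], [0.873, 0.488, -0.0], [0.0, -0.0, -1.0]]
wrist_force: [-0.6, -1.5, -0.8]
grip_width: 8.3
finger_force: 39.2
```

arm_command(
  rows=[
    [0.5,[0,0,-0.05],0],
    [0.5,[0,0,0],0],
    [0.5,[0,0,0],0],
  ],
)

```text
t: 32.8
tcp_pos: [472.3, 228.6, 17.8]
tcp_rot: [[-0.488, 0.873, 0.0], [0.873, 0.488, 0.0], [-0.0, 0.0, -1.0]]
wrist_force: [-0.4, 0.0, 0.2]
grip_width: 8.3
finger_force: 39.2
```

arm_command(
  rows=[
    [0.5,[0,0,-0.05],0],
    [0.5,[0,0,0],0],
    [0.5,[0,0,-0.05],0],
    [0.5,[0,0,0],0],
    [0.5,[0,0,0],0],
  ],
)

```text
t: 33.22
tcp_pos: [472.4, 228.5, 17.3]
tcp_rot: [[-0.488, 0.873, 0.0], [0.873, 0.488, 0.0], [-0.0, 0.0, -1.0]]
wrist_force: [-0.1, 0.8, 6.0]
grip_width: 8.4
finger_force: 39.8
```

Contact on the dish floor. Open slowly, retreat straight up, and check numerically.

arm_command(
  rows=[
    [1.2,[0,0,0],0],
    [2.0,[0,0,0],0],
    [3.0,[0,0,0],0],
    [3.0,[0,0,0.5],0],
    [3.0,[0,0,2],0],
  ],
)

```text
t: 33.63
tcp_pos: [470.4, 227.9, 39.9]
tcp_rot: [[-0.488, 0.873, -0.006], [0.873, 0.488, -0.001], [0.002, -0.006, -1.0]]
wrist_force: [0.4, 0.4, -0.4]
grip_width: 30.1
finger_force: 0.0
```

arm_command(
  rows=[
    [3.0,[0,0,4],0],
    [3.0,[0,0,4],0],
    [3.0,[0,0,4],0],
    [3.0,[-0.5,-3.9,2],0],
    [3.0,[-0.5,-3.9,2],0],
  ],
)

```text
t: 34.05
tcp_pos: [463.7, 155.4, 202.2]
tcp_rot: [[-0.492, 0.871, 0.005], [0.871, 0.492, 0.0], [-0.002, 0.004, -1.0]]
wrist_force: [0.6, -1.5, -1.0]
grip_width: 30.2
finger_force: 0.0
```

arm_command(
  rows=[
    [3.0,[0,-3.9,1],0],
    [3.0,[0,-3.9,1],0],
    [3.0,[0,0,0],0],
    [3.0,[0,0,0],0],
    [3.0,[0,0,0],0],
  ],
)

```text
t: 34.47
tcp_pos: [462.5, 76.9, 219.6]
tcp_rot: [[-0.487, 0.873, -0.0], [0.873, 0.487, 0.001], [0.001, -0.0, -1.0]]
wrist_force: [0.1, 0.6, 0.5]
grip_width: 30.2
finger_force: 0.0
```

```bash
python3 - <<'E'
from h import *
np.set_printoptions(precision=1,suppress=True)
S=snap('scene','z1');D=snap('side','z2');W=snap('wrist','z3');print(W['s']['tcp_pos'],W['s']['dq'].max())
T={'blade':(450,100,40),'rib':(505,114,44),'flb':(451,358.5,34),'plain':(517,371,28),'screw':(472.4,228.5,40)}
for nm,o in(('scene',S),('side',D),('wrist',W)):
  hsv=cv2.cvtColor(o['im'],cv2.COLOR_RGB2HSV)
  M={'cu':cv2.inRange(hsv,(0,45,40),(14,255,255)),'br':cv2.inRange(hsv,(15,50,50),(32,255,255)),'bk':cv2.inRange(o['im'].max(2),0,85)}
  for k,(x,y,h) in T.items():
    lo,hi=proj(o,[[x,y,4],[x,y,h]])
    m=M['cu' if k in('blade','rib') else 'bk' if k=='screw' else 'br']
    n,l,st,c=cv2.connectedComponentsWithStats(m); mid=(lo+hi)/2
    r=[(st[i].tolist(),c[i].round(1).tolist()) for i in range(1,n) if st[i,4]>8 and np.linalg.norm(c[i]-mid)<15]
    print(nm,k,'base',lo,'top',hi,r)
E
```

```text
[462.2  77.9 219.1] 0.8248760021192301
scene blade base [229.9 165.9] top [229.5 156.6] [([225, 156, 11, 13, 114], [229.8, 162.4])]
scene rib base [242.5 158.1] top [242.3 147.8] [([237, 146, 12, 15, 125], [242.8, 153.9])]
scene flb base [192.9 128.9] top [192.1 121.6] [([188, 120, 10, 11, 82], [192.7, 125.5])]
scene plain base [207.7 122. ] top [207.3 116.2] [([204, 114, 8, 10, 67], [207.8, 118.6])]
scene screw base [216.1 144.4] top [215.5 135.3] [([213, 135, 6, 11, 35], [216.1, 140.3]), ([209, 145, 17, 6, 41], [217.4, 147.6])]
side blade base [247.8 185.4] top [247.4 175. ] [([246, 175, 5, 4, 14], [247.7, 176.5]), ([251, 181, 3, 4, 9], [252.1, 182.9])]
side rib base [263.8 182.9] top [263.7 171.5] [([259, 172, 10, 12, 66], [263.2, 176.7]), ([251, 181, 3, 4, 9], [252.1, 182.9])]
side flb base [241.1 162.1] top [240.9 154.7] [([238, 155, 8, 7, 37], [241.4, 158.7])]
side plain base [257.3 160.2] top [257.2 154.4] [([255, 155, 6, 5, 30], [257.5, 157.0])]
side screw base [250.2 172.4] top [249.9 162.8] [([235, 162, 32, 10, 59], [250.2, 165.0])]
wrist blade base [256.1 134.4] top [256.  140.2] [([238, 117, 37, 38, 857], [256.1, 135.6])]
wrist rib base [307.6 148.3] top [313.6 156.3] [([295, 136, 32, 33, 950], [309.8, 151.8])]
wrist flb base [ 403.5 -125.4] top [ 419.  -146.8] []
wrist plain base [472.  -94.9] top [ 489.3 -108.7] []
wrist screw base [341.6  29.5] top [351.5  23.7] [([335, 21, 19, 18, 181], [342.8, 30.3])]
```

All five parts match their expected upright positions: blade (230,162), rib (243,154), flanged bush (193,125.5), plain bush (208,118.6), and screw 135–146 rows tall at column 216. Handing in.

```bash
python3 -c "
from station import hand_in
print(hand_in())"
```

```text
the job is handed in; nothing more can be done
None
```

I handed in the job at about 35 s with each electrode in its own tray bay, each bush in its own well and the cap screw in the dish; all five measured upright and in place in the final camera check.

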